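# Flip the grinding jig's clamp plate over and hold its locking pin through both bushings

## Robot

A 7-joint arm with a two-finger parallel gripper is mounted at the origin on the work surface. World frame = base frame: x ahead of the robot, y to its left, z up, the work surface at z = 0. Lengths are in m, angles in rad, forces in N, time in s.
With the tool pointing down it reaches from about 0.425 to 0.925 m from the base axis. Payload 6.8 kg.
Tool frame: the origin (TCP) lies midway between the tips of the shut fingers; the grasp point (between the pads) lies 19 mm behind it; x points along the fingers, z is the direction in which the jaws open and shut, and the axes are right-handed (so a half turn about x gives the same grasp; the last joint's range is limited). The gripper opens to 85 mm and grips with 20 to 120 N. Pads are 22 mm wide; open, the fingers measure 114 mm over their backs; the gripper's body (76 mm by 85 mm) begins 54 mm behind the grasp point. The pads swing forward as they close: fully open they stand 13 mm farther back than shut.
Start: joints at [1.164, 0.477, 0.022, 1.555, -0.011, 1.109, -0.083], TCP at [0.199, -0.645, 0.231] pointing down, gripper open.
Joint ranges: [-2.96, 2.96], [-0.34, 2.1], [-1.41, 1.46], [0.24, 2.44], [-1.37, 4.51], [0.17, 1.92], [-2.96, 2.96]. Speed limits (rad/s): [2.39, 2.39, 3.14, 3.14, 3.14, 3.14, 3.14].

## Interface

Orientations are given as a rotation vector (axis times angle).
In Python, from bench import state, capture, camera_params, sign_off gives the robot as it stands.
- The arm moves only by the tool carry_out, never from a script. Its argument "series" is a list of rows, each a list of 2 entries, a list of its own where there are three numbers: the shift along the world's x, y, z in cm, then the turn about the world's z in rad. A call has 1 to 10 rows; each row shifts and turns the pose as measured when the row begins; what a row does not reach is not made up. A row lasts 1/12 s, in which the tool goes at most 41.7 mm and 7.16 degrees, less where a joint would pass 70% of its speed; a pose out of reach is approached as far as the arm can. A call is refused whole if a number of a shift passes 4.17 or a number of a turn 0.125, either way. A call with a gripper value outside its range is refused whole. "jaw" is the opening in per cent of the stroke, from 0 (shut) to 100 (fully open), set as the call begins (left out, the last holds). The fingers move at their own pace and stop on an object; "grip_force" is the grip in N (left out, the last holds). Time passes only in rows, so rows that do not move let the fingers close. It gives the time, the measured TCP pose, the force and the opening at its end, in the units of the state.
- state(): the state, without advancing time (a new reading comes with each control period).
- capture(name): name is "scene" or "side" or "wrist"; returns (picture, depth): 420x560x3 uint8, red, green, blue; 420x560 float32, m along the optical axis (not along the pixel's ray), 0 where there is no reading.
- camera_params(name): a dict with "fx", "fy", "cx", "cy" (pixels), "xyz" and "orientation" of the camera in the world; the wrist camera has in their place "hand_eye" (4x4, takes a point from camera to tool coordinates, whose origin is the TCP and whose axes are the tool frame's). Camera axes: x right, y up, looking along -z (the intrinsics and any distortion apply to the point x, -y, -z); pixel columns grow to the right and rows downward; lengths in m; the calibration is good to about 2 mm. A picture is of the moment at which its call begins: read the wrist's pose just before it. camera_params takes no time and is no camera call.
- sign_off(): hands the job in, once; it reports no verdict.
The state is a dict: "t": time; "joint_positions": joint angles; "joint_vel": joint speeds; "joint_efforts": joint torques, N m; "ee_pos": TCP position; "ee_rot": TCP orientation; "contact_force": force on the tool from outside, world axes, zero at the start; "wrist_torque": the same for the moment, N m; "gripper_width": opening from 0.0 (shut) to 1.0 (fully open).
Only numpy, scipy, OpenCV 4.12 (cv2) and the standard library are available. Lean on these libraries where they do the work, as an engineer would, in place of code of your own. Each camera call takes 0.05 s, during which the arm holds its last target.

## Task

Flip the jig's hinged clamp plate right over by its red handle until it lies fully closed, level over the lower bushing with its flared brass bushing facing up. Then take the long orange-knobbed pin from the rack, thread it down through the plate's upper bushing and on through the lower bushing, and finish still holding it there upright, its tip showing below the lower bushing and its knob about 10 mm clear of the upper one, so that I can slip a washer under the knob. Leave the short black-knobbed pin, the tin and the wrench where they are.

Things in the scene. Friction and masses are not known exactly. Their poses are not given: they have to be found in the camera images.
- jig: Fixed jig: dark base 150 x 180 x 12 mm, blue hinge cheeks 112 mm high, outer faces 68 mm either side. Origin on the table under the middle of the hinge axis, which is parallel to its x, 100 mm up; z up. Rubber-topped posts at +y carry the open plate. At -y a blue bridge 100 (x) x 56 (y) mm holds the lower bushing: underside 50, top 64 mm above the table, free below.
- lower_bush (a point): Centre of the mouth of the lower brass bushing, 45 mm to the -y side of the hinge, 70 mm above the table. Bore 16.5 mm, vertical, 20 mm deep (down to the bridge underside), mouth slightly flared to 21 mm. Axes as the jig's.
- plate (a joint): Hinge angle of the clamp plate (aluminium, 100 x 60 x 12 mm, 0.3 kg). 0: open, level towards the jig's +y, bushing down; grows as it is lifted up and over; 3.14 (stop): closed, level towards -y, bushing up, in line above the lower bushing. Stiff hinge (0.25 N m): stays where it is left, so move it right down to the stop. Starts at 0 to 0.6.
- handle (a point): Middle of the plate's red bar: round, 12 mm thick, 98 mm long, parallel to the hinge, 120 mm from its axis in the plate's mid-plane. Two 8 mm rods, 82 mm apart inside, hold it; an open window to the plate (its edge 45 mm from the bar's centre) lets a finger down on each side of the bar, which can turn in a light grip. Axes: the plate's (the jig's when the joint is 0).
- upper_bush (a point): Centre of the mouth of the plate's flared brass bushing, 45 mm from the hinge axis. With the plate closed the mouth is up, 118 mm above the table; bore 16.5 mm, 24 mm deep in all (plate underside at 94 mm), the flared mouth 30 mm wide inside, 38 mm outside, narrowing over 8 mm. Axes of the plate: with the plate closed its z points down.
- rack: Fixed wooden pin rack 150 x 50 x 55 mm, origin under its centre, two 15.5 mm holes 45 mm deep at 45 mm either side along its x, one pin standing in each (either may be in either).
- pin: The long pin, steel, 14 mm thick, tip tapered over 8 mm to 6 mm wide, 0.1 to 0.25 kg. Origin at the centre of the tip's end, z along the pin towards the knob. Shank 94 mm long; then the orange square knob, 28 x 28 mm and 36 mm tall (94 to 130 mm from the tip), its flat sides facing the pin's x and y (in the rack: along and across the rack). It stands upright in the rack, tip 10 mm above the table.
- short_pin: Wrong pin, to be left alone: as the long one but shank 60 mm and a black knob. Origin at its tip.
- tin: Grease tin, white lid and green band, 56 mm in diameter, 60 mm tall, origin under its centre. Leave alone.
- wrench: Steel wrench 150 mm long lying on the bench, leave alone.
Things that resemble listed ones, but are neither listed nor needed, are in the scene too. Leave any blue look-alike of the pin alone.

How it is judged:
By the outcome, as a careful person would: the job done as asked, in the order asked, and still so for the second after the job is handed in, while the arm keeps its last pose, push and grip.
It also fails if it takes over 72 s, if anything falls off the work surface, if the arm or the gripper's body presses on something with over 40 N, if the wrist force passes 120 N, or if a joint passes its speed limit or range.

## Working session

There is one attempt and no reset: what is moved stays moved. The work goes in short steps, Python scripts to look and compute and a tool call to move; the robot and the scene stay as the last step left them, time stands still between calls to the robot, and variables do not carry over. Pictures are saved under pics/ and viewed, and the job is handed in when it is done.

Besides the shell and the picture viewer there is one more tool, called after "Request:" by a JSON object that holds its "method" and its "body". carry_out: Moves the arm, as the interface text tells. Its arguments: {"type":"object","properties":{"series":{"type":"array"},"jaw":{"type":"number"},"grip_force":{"type":"number"}},"required":["series"]}

```bash
ls; mkdir -p pics
cat > h.py <<'E'
import numpy as np, cv2
from scipy.spatial.transform import Rotation as R
from bench import state, capture, camera_params
def grab(n,tag):
    s=state(); p,d=capture(n); cv2.imwrite(f'pics/{tag}.png',p[:,:,::-1]); np.savez(f'pics/{tag}.npz',p=p,d=d,ep=s['ee_pos'],er=s['ee_rot'],n=n)
    return p,d
def pose(z,c):
    n=str(z['n'])
    if 'hand_eye' in c:
        H=np.array(c['hand_eye']); T=np.eye(4); T[:3,:3]=R.from_rotvec(z['er']).as_matrix(); T[:3,3]=z['ep']; return T@H
    T=np.eye(4); o=np.array(c['orientation'],float)
    T[:3,:3]=o if o.shape==(3,3) else (R.from_rotvec(o) if o.size==3 else R.from_quat(o)).as_matrix(); T[:3,3]=c['xyz']; return T
def ray(tag,u,v):
    z=np.load(f'pics/{tag}.npz'); c=camera_params(str(z['n'])); T=pose(z,c)
    k=c.get('distortion',c.get('dist'))
    x,y=(u-c['cx'])/c['fx'],(v-c['cy'])/c['fy']
    return T[:3,3],T[:3,:3]@np.array([x,-y,-1.]),z['d']
def at(tag,u,v,zz=None):
    o,r,d=ray(tag,u,v)
    t=d[int(v),int(u)] if zz is None else (zz-o[2])/r[2]
    return o+r*t
def proj(tag,P):
    z=np.load(f'pics/{tag}.npz'); c=camera_params(str(z['n'])); T=pose(z,c)
    q=T[:3,:3].T@(np.asarray(P)-T[:3,3]); return c['cx']+c['fx']*q[0]/-q[2], c['cy']-c['fy']*q[1]/-q[2]
def crop(tag,u0,v0,u1,v1,k,out):
    p=cv2.imread(f'pics/{tag}.png')[v0:v1,u0:u1]; cv2.imwrite(f'pics/{out}.png',cv2.resize(p,None,fx=k,fy=k,interpolation=cv2.INTER_CUBIC))
E
python3 - <<'E'
from h import *
print(state())
for n in ['scene','side','wrist']:
    print(n,camera_params(n)); grab(n,n+'0')
E
```

```text
pics
{'t': 0.0, 'joint_positions': array([ 1.16389584,  0.47778588,  0.02227936,  1.55645865, -0.01151351,
        1.10928767, -0.08311247]), 'joint_vel': array([ 0.00028705, -0.00080372,  0.00098637,  0.00028771, -0.00214259,
        0.0004031 ,  0.00142327]), 'joint_efforts': array([-7.92009837e-05, -5.96452832e+01,  1.60824817e+00, -2.81201470e+01,
        1.25735908e-02,  9.50448884e-03, -3.47862760e-05]), 'ee_pos': array([ 0.19855294, -0.64451535,  0.23033103]), 'ee_rot': array([ 0.98733064,  1.33743899, -0.98567121]), 'contact_force': array([ 0.5809242 ,  0.34002303, -0.75365577]), 'wrist_torque': array([-0.00068044,  0.00810477,  0.02164621]), 'gripper_width': 0.9987876128336558}
scene {'fx': 387.69107141195747, 'fy': 387.69107141195747, 'cx': 286.44298483557964, 'cy': 205.88479376875435, 'xyz': array([0.94869938, 0.51932371, 0.80397926]), 'orientation': array([0.29453832, 0.98109513, 2.43181005])}
side {'fx': 485.0261844462544, 'fy': 485.0261844462544, 'cx': 277.3016774156382, 'cy': 198.92459192293083, 'xyz': array([ 0.26234654, -0.70474953,  0.73555245]), 'orientation': array([ 0.83861798, -0.19292676, -0.45894714])}
wrist {'fx': 353.12321209681215, 'fy': 353.12321209681215, 'cx': 282.43346926938835, 'cy': 205.54479598693194, 'hand_eye': array([[-1.27913708e-03,  3.00473619e-01, -9.53789268e-01,
        -1.42724544e-01],
       [ 5.19541070e-04,  9.53790119e-01,  3.00473190e-01,
         7.73266794e-02],
       [ 9.99999047e-01, -1.11186299e-04, -1.37613669e-03,
         2.43476331e-04],
       [ 0.00000000e+00,  0.00000000e+00,  0.00000000e+00,
         1.00000000e+00]])}
```

View pics/scene0.png

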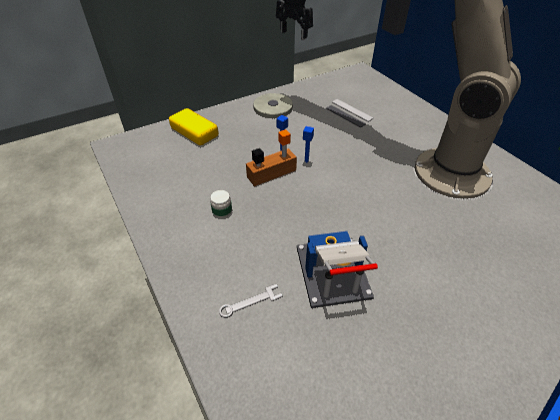

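View pics/side0.png

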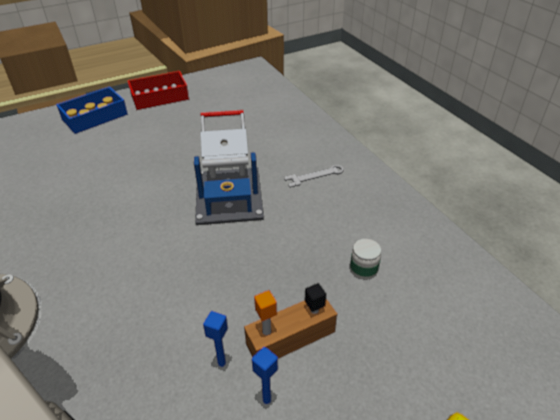

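View pics/wrist0.png

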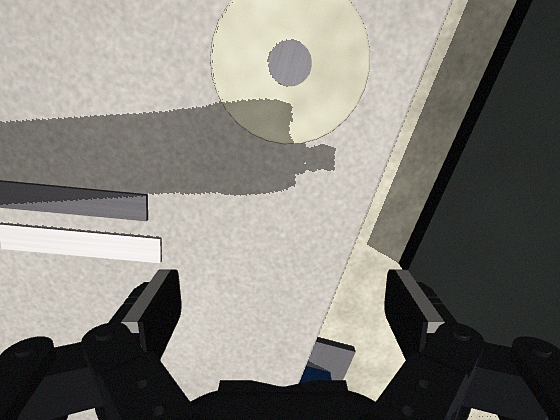

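Scene: plate with its red bar at (350,269), rack at (272,167). Side: bar at (222,114), lower bushing at (227,186). Pin candidates in the side view: orange knob (266,305), the one wanted; black (316,297), the short pin; blue look-alikes (216,327) and (264,363). I'll check close crops.

Run:
```python
from h import *
crop('side0',180,100,280,230,6,'c1'); crop('side0',180,270,360,410,4,'c2'); crop('scene0',280,220,400,320,6,'c3')
for n,u,v in [('orange top',265,300),('black top',315,291),('blue',215,320),('blue2',264,357),('tin',366,249),('bush',227,186),('bar',222,114),('plate',223,148),('base',228,215),('rackwood',290,325)]:
    print(n,at('side0',u,v).round(4))
for n,u,v in [('bar L',332,272),('bar R',375,266),('bar mid',352,269),('lower bush',331,240),('plate',343,255),('table',400,300),('orange',284,133)]:
    print(n,at('scene0',u,v).round(4))
```

```text
orange top [ 0.4481 -0.2924  0.1381]
black top [ 0.538  -0.2917  0.1046]
blue [ 0.3691 -0.2847  0.1307]
blue2 [ 0.4066 -0.3717  0.1282]
tin [ 0.6926 -0.2237  0.0608]
bush [0.5353 0.0725 0.0618]
bar [0.5871 0.2019 0.1589]
plate [0.5561 0.1313 0.1193]
base [0.5191 0.04   0.0092]
rackwood [ 0.4873 -0.3001  0.0559]
bar L [0.6354 0.1963 0.1662]
bar R [0.5521 0.2284 0.1648]
bar mid [0.5958 0.21   0.1641]
lower bush [0.5289 0.0642 0.0593]
plate [0.5743 0.1577 0.1357]
table [0.4635 0.2586 0.001 ]
orange [ 0.4557 -0.2822  0.1404]
```

View pics/c1.png

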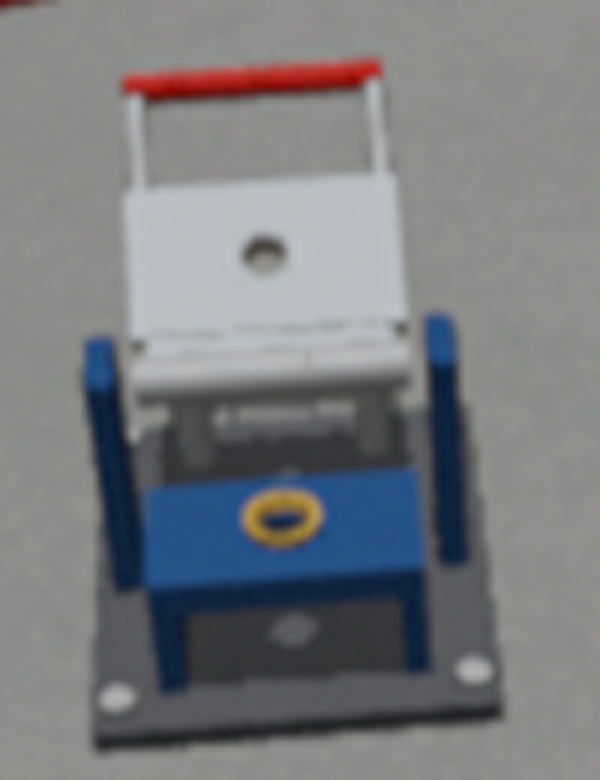

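View pics/c2.png

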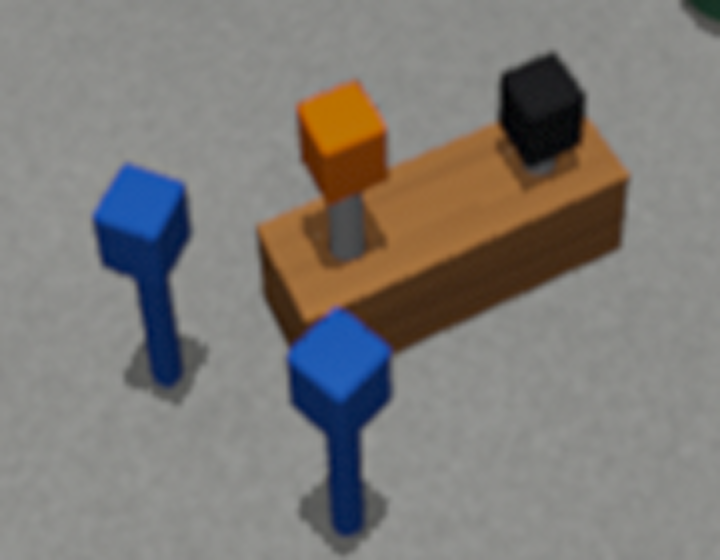

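View pics/c3.png

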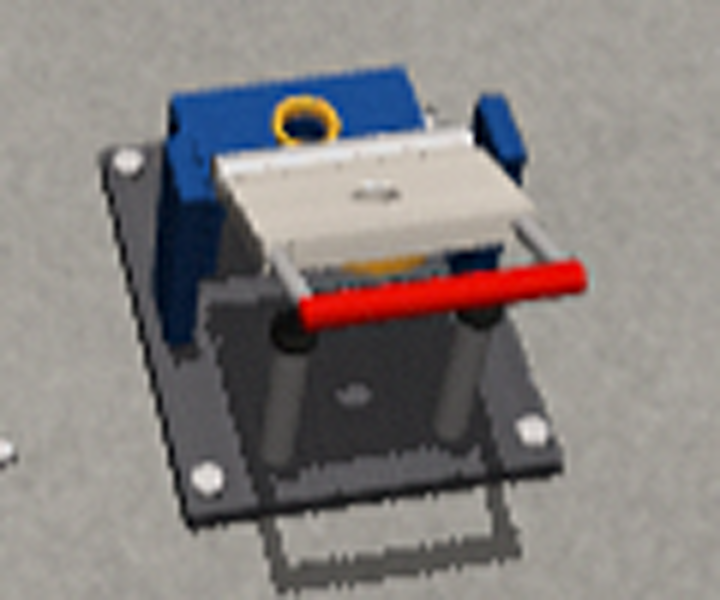

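Run:
```python
from h import *
from scipy.optimize import least_squares
J=[]
def model(p):
    x,y,a,th,*_=p
    Rz=R.from_euler('z',a); 
    w=lambda q: Rz.apply(q)+[x,y,0]
    pl=lambda q: w(R.from_euler('x',th).apply(q)+[0,0,.1])
    return dict(b1=pl([.049,.12,0]),b0=pl([-.049,.12,0]),lb=w([0,-.045,.07]),ub=pl([0,.045,.006]))
obs=[('side0','b1',(243.5,111.7)),('side0','b0',(200.7,114.5)),('side0','lb',(227.2,186.2)),('side0','ub',(224.2,142.5)),
('scene0','b1',(330.5,272.2)),('scene0','b0',(377.2,265.8)),('scene0','lb',(331.2,240.2)),('scene0','ub',(342.7,252.))]
def f(p): 
    m=model(p); return np.concatenate([np.subtract(proj(t,m[k]),o) for t,k,o in obs])
s=least_squares(f,[.545,.11,-.37,.5]); print(s.x, s.fun.round(1))
m=model(s.x); print(m)
st=state(); M=R.from_rotvec(st['ee_rot']).as_matrix(); print(M.round(4)); 
print('tool z yaw',np.arctan2(M[1,2],M[0,2]),'jig y yaw',s.x[2]+np.pi/2)
from h import at
# pin: knob top corners in the side crop
for n,u,v in [('o1',300,110),('o2',357,80),('o3',384,127),('o4',324,153)]:
    print(n,at('side0',u/4+180,v/4+270,.140).round(4))
for n,u,v in [('r1',258,228),('r2',630,177),('r3',305,318),('r4',585,118)]:
    print(n,at('side0',u/4+180,v/4+270,.055).round(4))
```

```text
[ 0.55034212  0.10992023 -0.37589033  0.49207147] [-0.2  0.2 -0.5  0.3 -0.3 -1.7 -0.5 -1.1 -0.5  0.2 -0.4  0.  -0.5 -1.1
 -0.2 -0.7]
{'b1': array([0.63474658, 0.19031079, 0.15669431]), 'b0': array([0.54358883, 0.22628667, 0.15669431]), 'lb': array([0.53382258, 0.06806208, 0.07      ]), 'ub': array([0.56386109, 0.14417537, 0.1265485 ])}
[[-5.000e-04  9.557e-01  2.944e-01]
 [ 1.300e-03  2.944e-01 -9.557e-01]
 [-1.000e+00 -1.000e-04 -1.400e-03]]
tool z yaw -1.2720018806743254 jig y yaw 1.194906000882634
o1 [ 0.4363 -0.2824  0.14  ]
o2 [ 0.4617 -0.2799  0.14  ]
o3 [ 0.4607 -0.3044  0.14  ]
o4 [ 0.4356 -0.3043  0.14  ]
r1 [ 0.4201 -0.2677  0.055 ]
r2 [ 0.5678 -0.3187  0.055 ]
r3 [ 0.4191 -0.3141  0.055 ]
r4 [ 0.5673 -0.284   0.055 ]
```

The fit is good: hinge at (0.550,0.110), yaw −0.376, plate at 0.49 rad, residuals around 1 px. The crops confirm that the orange knob, with its grey shank, is the long pin. Next I move over the handle.

Request:
{"method": "carry_out", "body": {"series": [[[2.3,3.2,0.2],0.12],[[2.3,3.2,0.2],0.12],[[2.3,3.2,0.2],0.12],[[2.3,3.2,0.2],0.12],[[2.3,3.2,0.2],0.12],[[2.3,3.2,0.2],0.12],[[2.3,3.2,0.2],0.12],[[2.3,3.2,0.2],0.12],[[2.3,3.2,0.2],0.12],[[2.3,3.2,0.2],0.12]], "jaw": 36, "grip_force": 20}}

```text
t: 0.98
ee_pos: [0.4233, -0.3166, 0.2477]
ee_rot: [0.026, 1.576, -0.039]
contact_force: [1.1, -0.3, 0.6]
gripper_width: 0.358
```

Request:
{"method": "carry_out", "body": {"series": [[[1.2,3.8,0],0.12],[[1.2,3.8,0],0.12],[[1.2,3.8,0],0.12],[[1.2,3.8,0],0.12],[[1.2,3.8,0],0.12],[[1.2,3.8,0],0.12],[[1.2,3.8,0],0.12],[[1.2,3.8,0],0.12],[[1.2,3.8,0],0.12],[[1.2,3.8,0],0.12]]}}

```text
t: 1.82
ee_pos: [0.5466, 0.0807, 0.2487]
ee_rot: [-0.948, 1.356, 0.927]
contact_force: [0.6, 0.2, -0.9]
gripper_width: 0.36
```

```bash
cat > st.py <<'E'
from h import *
s=state(); M=R.from_rotvec(s['ee_rot']).as_matrix(); print(s['t'],s['ee_pos'].round(4),'yaw z',np.arctan2(M[1,2],M[0,2]).round(4),'down',M[:,0].round(3),'F',s['contact_force'].round(1),'T',s['wrist_torque'].round(2),s['gripper_width'].round(3),s['joint_positions'].round(2))
E
python3 st.py
```

```text
Traceback (most recent call last):
  File "st.py", line 2, in <module>
    s=state(); M=R.from_rotvec(s['ee_rot']).as_matrix(); print(s['t'],s['ee_pos'].round(4),'yaw z',np.arctan2(M[1,2],M[0,2]).round(4),'down',M[:,0].round(3),'F',s['contact_force'].round(1),'T',s['wrist_torque'].round(2),s['gripper_width'].round(3),s['joint_positions'].round(2))
                                                                                                                                                                                                                            ^^^^^^^^^^^^^^^^^^^^^^^^
AttributeError: 'float' object has no attribute 'round'
```

```bash
sed -i "s/s\['gripper_width'\].round(3)/round(s['gripper_width'],3)/" st.py
python3 st.py
```

```text
1.8167 [0.5466 0.0807 0.2487] yaw z 1.2081 down [ 0.01  -0.008 -1.   ] F [ 0.6  0.2 -0.9] T [-0.   -0.03  0.01] 0.36 [ 0.36  0.35 -0.77  1.8   0.28  1.1   0.69]
```

Request:
{"method": "carry_out", "body": {"series": [[[1.2,3.6,0],0],[[1.2,3.6,0],0],[[1.2,3.4,0],0],[[0.8,2,0],0],[[0,0,0],0],[[0,0,0],0]]}}

```text
t: 2.32
ee_pos: [0.5902, 0.2239, 0.2469]
ee_rot: [-0.956, 1.348, 0.947]
contact_force: [0.3, -0.3, -0.1]
gripper_width: 0.358
```

```bash
python3 st.py; python3 -c "
from h import *
grab('wrist','w1')
for P in [[.5892,.2083,.1567],[0.6347,.1903,.1567],[.5436,.2263,.1567]]: print(proj('w1',P))"
```

```text
2.3167 [0.5902 0.2239 0.2469] yaw z 1.2268 down [ 0.007 -0.002 -1.   ] F [ 0.3 -0.3 -0.1] T [-0.06 -0.    0.01] 0.358 [ 0.09  0.5  -0.77  1.61  0.37  1.18  0.46]
(np.float64(261.09336916837196), np.float64(214.31098294758243))
(np.float64(260.13323247024243), np.float64(276.5827088133432))
(np.float64(262.1253659048486), np.float64(143.7325642329313))
```

View pics/w1.png

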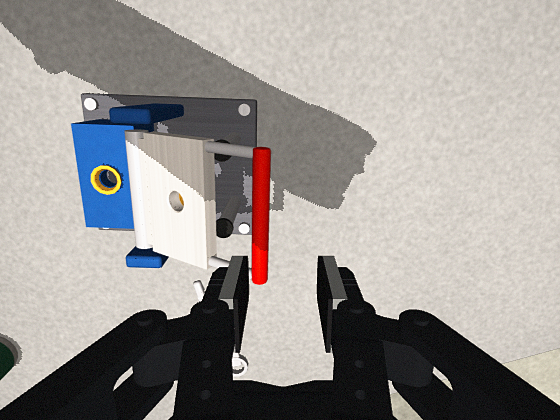

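Run:
```python
from h import *
print(at('w1',107,179.5,.07), proj('w1',[.5338,.0681,.07]))
print(at('w1',176.5,201.5,.1265), proj('w1',[.5639,.1442,.1265]))
print(at('w1',262,148,.1567),at('w1',259.5,283,.1567),at('w1',261,215))
```

```text
[0.5360008  0.07021463 0.07      ] (np.float64(103.82646573906999), np.float64(178.07110403772478))
[0.56651059 0.14456606 0.1265    ] (np.float64(174.64595731343684), np.float64(198.63256897885822))
[0.54618298 0.22523594 0.1567    ] [0.63957498 0.1879434  0.1567    ] [0.58674814 0.20973346 0.1659792 ]
```

Request:
{"method": "carry_out", "body": {"series": [[[0.1,-1.6,-0.5],-0.03],[[0,0,-3.5],0],[[0,0,-1.5],0],[[0,0,0],0]]}}

```text
t: 2.7
ee_pos: [0.5922, 0.1974, 0.1907]
ee_rot: [-0.928, 1.363, 0.909]
contact_force: [-0.0, -0.2, -0.5]
gripper_width: 0.357
```

```bash
python3 st.py; python3 -c "
from h import *
grab('wrist','w2')"
```

```text
2.7 [0.5922 0.1974 0.1907] yaw z 1.1832 down [ 0.01  -0.007 -1.   ] F [-0.  -0.2 -0.5] T [-0.05  0.   -0.05] 0.357 [ 0.1   0.53 -0.73  1.69  0.41  1.07  0.42]
```

View pics/w2.png

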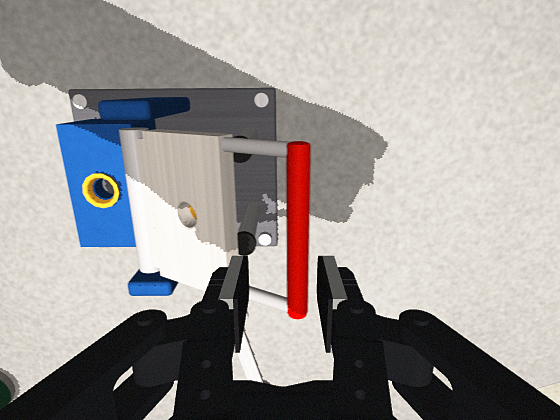

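Request:
{"method": "carry_out", "body": {"series": [[[0,1.0,0],0.01],[[0,0,0],0],[[0,0,0],0]]}}

```text
t: 3.0
ee_pos: [0.5937, 0.204, 0.1938]
ee_rot: [-0.933, 1.361, 0.91]
contact_force: [1.0, 0.2, -0.5]
gripper_width: 0.363
```

```bash
python3 st.py; python3 -c "
from h import *
s=state();j=R.from_euler('z',-.376).inv(); 
print('TCP in jig',j.apply(s['ee_pos']-[.552,.1105,0]))"
```

```text
3.0 [0.5937 0.204  0.1938] yaw z 1.1873 down [ 0.012 -0.008 -1.   ] F [ 1.   0.2 -0.5] T [ 0.03  0.03 -0.02] 0.363 [ 0.09  0.53 -0.73  1.68  0.41  1.08  0.42]
TCP in jig [0.00442618 0.10224276 0.19382682]
```

Request:
{"method": "carry_out", "body": {"series": [[[0,0.3,-2],0],[[0,0.1,-2],0],[[0,0,-1.5],0],[[0,0,0],0],[[0,0,0],0]]}}

```text
t: 3.42
ee_pos: [0.5973, 0.2105, 0.1442]
ee_rot: [-0.933, 1.349, 0.906]
contact_force: [1.0, 1.1, 1.5]
gripper_width: 0.355
```

```bash
python3 st.py; python3 -c "
from h import *
s=state();j=R.from_euler('z',-.376).inv(); 
print('TCP in jig',j.apply(s['ee_pos']-[.552,.1105,0]))
grab('side','s2'); crop('s2',150,60,300,220,4,'c4')"
```

```text
3.4167 [0.5973 0.2105 0.1442] yaw z 1.1869 down [ 0.023 -0.004 -1.   ] F [1.  1.1 1.5] T [0.07 0.01 0.04] 0.355 [ 0.06  0.59 -0.7   1.72  0.46  0.99  0.37]
TCP in jig [0.00540186 0.10964362 0.14415805]
```

View pics/c4.png

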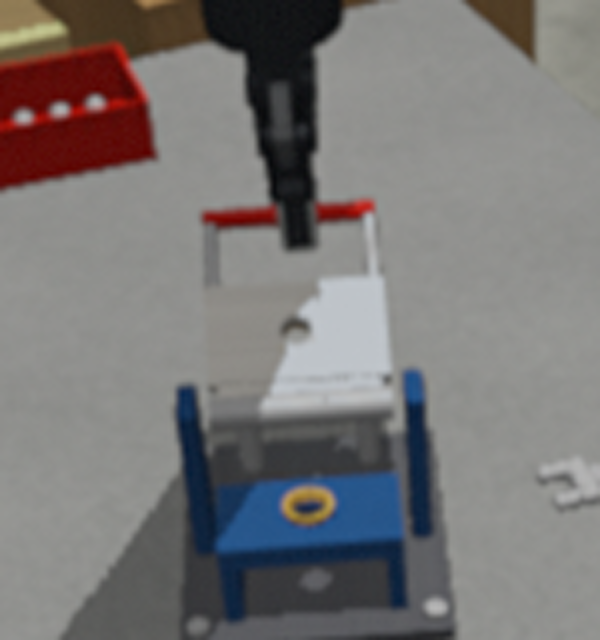

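Request:
{"method": "carry_out", "body": {"series": [[[-0.1,-0.3,-0.6],0],[[0,0,0],0],[[0,0,0],0]]}}

```text
t: 3.72
ee_pos: [0.5977, 0.208, 0.141]
ee_rot: [-0.933, 1.345, 0.904]
contact_force: [1.3, 0.2, -0.0]
gripper_width: 0.354
```

Request:
{"method": "carry_out", "body": {"series": [[[0,0,0],0],[[0,0,0],0],[[0,0,0],0],[[0,0,0],0],[[0,0,0],0],[[0,0,0],0]], "jaw": 0, "grip_force": 25}}

```text
t: 4.22
ee_pos: [0.597, 0.2053, 0.1408]
ee_rot: [-0.934, 1.349, 0.902]
contact_force: [0.1, -1.0, -1.8]
gripper_width: 0.125
```

```bash
cat >> st.py <<'E'
j=R.from_euler('z',-.376).inv(); q=j.apply(s['ee_pos']-[.552,.1105,0]); print('TCP in jig',q.round(4),'theta est',np.arctan2(q[2]+.019-.1,q[1]).round(3),'r',np.hypot(q[2]+.019-.1,q[1]).round(4))
E
python3 st.py
```

```text
4.2167 [0.597  0.2053 0.1408] yaw z 1.1852 down [ 0.026 -0.006 -1.   ] F [ 0.1 -1.  -1.8] T [-0.04  0.06 -0.  ] 0.125 [ 0.07  0.59 -0.7   1.73  0.47  0.98  0.37]
TCP in jig [0.007  0.1047 0.1408] theta est 0.519 r 0.1206
```

Run:
```python
import numpy as np
d=.13; jy=np.array([.367,.930])
for t in np.arange(.52,3.2,d):
    dy=.1205*(np.cos(t+d)-np.cos(t)); print(round(t,2),(100*jy*dy).round(2),round(12.05*(np.sin(t+d)-np.sin(t)),2))
```

```text
0.52 [-0.32 -0.8 ] 1.31
0.65 [-0.38 -0.95] 1.18
0.78 [-0.43 -1.09] 1.04
0.91 [-0.48 -1.2 ] 0.88
1.04 [-0.51 -1.3 ] 0.7
1.17 [-0.54 -1.37] 0.52
1.3 [-0.56 -1.43] 0.32
1.43 [-0.57 -1.45] 0.12
1.56 [-0.57 -1.45] -0.08
1.69 [-0.56 -1.43] -0.29
1.82 [-0.55 -1.38] -0.48
1.95 [-0.52 -1.31] -0.67
2.08 [-0.48 -1.22] -0.85
2.21 [-0.44 -1.11] -1.01
2.34 [-0.39 -0.98] -1.16
2.47 [-0.33 -0.83] -1.29
2.6 [-0.26 -0.67] -1.39
2.73 [-0.2  -0.49] -1.47
2.86 [-0.12 -0.31] -1.53
2.99 [-0.05 -0.13] -1.56
3.12 [0.02 0.06] -1.56
```

Request:
{"method": "carry_out", "body": {"series": [[[-0.32,-0.8,1.31],0],[[-0.38,-0.95,1.18],0],[[-0.43,-1.09,1.04],0],[[0,0,0],0]]}}

```text
t: 4.55
ee_pos: [0.5861, 0.178, 0.1778]
ee_rot: [-0.933, 1.344, 0.905]
contact_force: [-2.4, -2.4, -2.3]
gripper_width: 0.128
```

```bash
python3 st.py
```

```text
4.55 [0.5861 0.178  0.1778] yaw z 1.1874 down [ 0.028 -0.002 -1.   ] F [-2.4 -2.4 -2.3] T [-0.22  0.42  0.03] 0.128 [ 0.14  0.52 -0.73  1.75  0.42  1.01  0.44]
TCP in jig [0.0069 0.0753 0.1778] theta est 0.909 r 0.1227
```

Tracking nicely; continue.

Request:
{"method": "carry_out", "body": {"series": [[[-0.48,-1.2,0.8],0],[[-0.51,-1.3,0.6],0],[[-0.54,-1.37,0.5],0],[[-0.56,-1.43,0.3],0],[[0,0,0],0]]}}

```text
t: 4.97
ee_pos: [0.5671, 0.1303, 0.2048]
ee_rot: [-0.931, 1.327, 0.909]
contact_force: [0.1, -1.9, -5.8]
gripper_width: 0.13
```

```bash
python3 st.py
```

```text
4.9667 [0.5671 0.1303 0.2048] yaw z 1.1916 down [ 0.039  0.01  -0.999] F [ 0.1 -1.9 -5.8] T [-0.42  0.2   0.04] 0.13 [ 0.26  0.43 -0.76  1.8   0.36  1.01  0.55]
TCP in jig [0.0068 0.0239 0.2048] theta est 1.38 r 0.1261
```

Request:
{"method": "carry_out", "body": {"series": [[[-0.57,-1.45,-0.1],0],[[-0.57,-1.45,-0.2],0],[[-0.56,-1.43,-0.4],0],[[-0.55,-1.38,-0.6],0],[[0,0,0],0]]}}

```text
t: 5.38
ee_pos: [0.5497, 0.0861, 0.2026]
ee_rot: [-0.932, 1.299, 0.912]
contact_force: [5.3, 0.7, -21.8]
gripper_width: 0.127
```

```bash
python3 st.py
```

```text
5.3833 [0.5497 0.0861 0.2026] yaw z 1.1996 down [ 0.058  0.025 -0.998] F [  5.3   0.7 -21.8] T [-0.04 -0.7  -0.15] 0.127 [ 0.37  0.38 -0.78  1.88  0.33  0.95  0.65]
TCP in jig [ 0.0068 -0.0235  0.2026] theta est 1.762 r 0.1238
```

Request:
{"method": "carry_out", "body": {"series": [[[-0.3,-0.8,-0.7],0],[[-0.52,-1.31,-0.7],0],[[-0.5,-1.3,-0.9],0],[[0,0,0],0]]}}

```text
t: 5.72
ee_pos: [0.5392, 0.0569, 0.1887]
ee_rot: [-0.938, 1.291, 0.909]
contact_force: [3.5, 2.5, -11.6]
gripper_width: 0.125
```

```bash
python3 st.py; python3 -c "
from h import *
grab('side','s3'); crop('s3',150,60,300,220,4,'c5')"
```

```text
5.7167 [0.5392 0.0569 0.1887] yaw z 1.203 down [ 0.067  0.024 -0.997] F [  3.5   2.5 -11.6] T [ 0.61 -0.59 -0.11] 0.125 [ 0.42  0.37 -0.77  1.93  0.33  0.89  0.69]
TCP in jig [ 0.0078 -0.0546  0.1887] theta est 2.04 r 0.1208
```

View pics/c5.png

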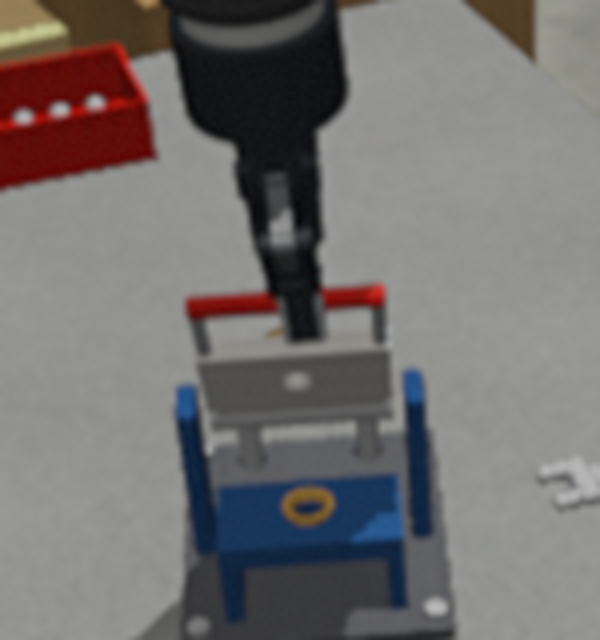

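Request:
{"method": "carry_out", "body": {"series": [[[-0.5,-1.25,-0.9],0],[[-0.45,-1.15,-1.1],0],[[-0.4,-1.0,-1.2],0],[[0,0,0],0]]}}

```text
t: 6.1
ee_pos: [0.5263, 0.0246, 0.1595]
ee_rot: [-0.943, 1.29, 0.908]
contact_force: [1.6, -0.6, -5.4]
gripper_width: 0.128
```

```bash
python3 st.py
```

```text
6.1 [0.5263 0.0246 0.1595] yaw z 1.206 down [ 0.068  0.021 -0.997] F [ 1.6 -0.6 -5.4] T [ 0.04 -0.12 -0.15] 0.128 [ 0.47  0.38 -0.76  1.99  0.35  0.82  0.73]
TCP in jig [ 0.0076 -0.0893  0.1595] theta est 2.42 r 0.1189
```

Request:
{"method": "carry_out", "body": {"series": [[[-0.36,-0.92,-1.2],0],[[-0.3,-0.75,-1.35],0],[[-0.23,-0.58,-1.45],0],[[0,0,0],0]]}}

```text
t: 6.43
ee_pos: [0.5179, 0.0036, 0.12]
ee_rot: [-0.945, 1.291, 0.909]
contact_force: [-0.2, -3.0, -2.0]
gripper_width: 0.127
```

```bash
python3 st.py
```

```text
6.4333 [0.5179 0.0036 0.12  ] yaw z 1.2072 down [ 0.068  0.02  -0.998] F [-0.2 -3.  -2. ] T [-0.49  0.05 -0.21] 0.127 [ 0.47  0.43 -0.72  2.04  0.4   0.74  0.72]
TCP in jig [ 0.0075 -0.1119  0.12  ] theta est 2.807 r 0.1185
```

Request:
{"method": "carry_out", "body": {"series": [[[-0.16,-0.4,-1.5],0],[[-0.1,-0.25,-1.5],0],[[0,0,-0.9],0],[[0,0,0],0]]}}

```text
t: 6.77
ee_pos: [0.5151, -0.0031, 0.0813]
ee_rot: [-0.946, 1.298, 0.909]
contact_force: [0.1, -2.1, -0.9]
gripper_width: 0.126
```

```bash
python3 st.py
```

```text
6.7667 [ 0.5151 -0.0031  0.0813] yaw z 1.2065 down [ 0.063  0.016 -0.998] F [ 0.1 -2.1 -0.9] T [-0.37  0.2  -0.22] 0.126 [ 0.44  0.48 -0.67  2.07  0.47  0.67  0.67]
TCP in jig [ 0.0074 -0.1192  0.0813] theta est 3.139 r 0.1192
```

Request:
{"method": "carry_out", "body": {"series": [[[0,0,-0.4],0],[[0,0,-0.3],0],[[0,0,0],0]]}}

```text
t: 7.02
ee_pos: [0.5151, -0.0033, 0.0767]
ee_rot: [-0.948, 1.303, 0.908]
contact_force: [-1.8, -2.9, -3.7]
gripper_width: 0.127
```

```bash
python3 st.py
```

```text
7.0167 [ 0.5151 -0.0033  0.0767] yaw z 1.2061 down [ 0.06   0.011 -0.998] F [-1.8 -2.9 -3.7] T [-0.68  0.52 -0.18] 0.127 [ 0.43  0.49 -0.66  2.07  0.48  0.67  0.66]
TCP in jig [ 0.0075 -0.1194  0.0767] theta est -3.106 r 0.1195
```

```bash
python3 -c "
from h import *
grab('side','s4'); crop('s4',150,80,300,230,4,'c6')
grab('scene','sc4'); crop('sc4',270,180,410,300,5,'c7')"
```

```text
(no output)
```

View pics/c6.png

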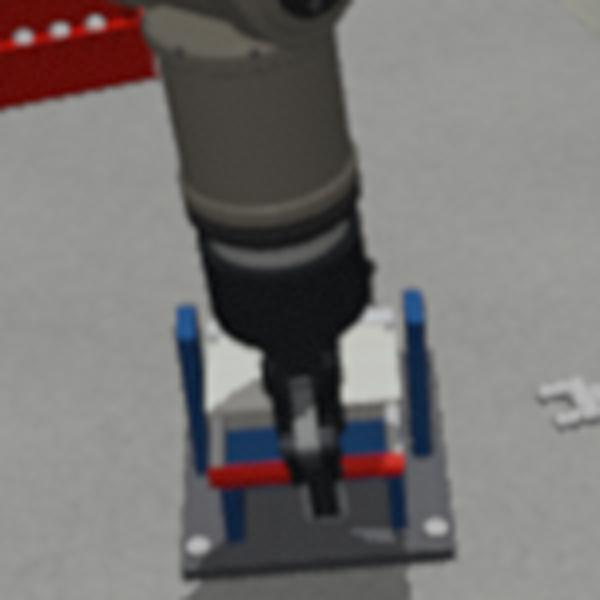

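View pics/c7.png

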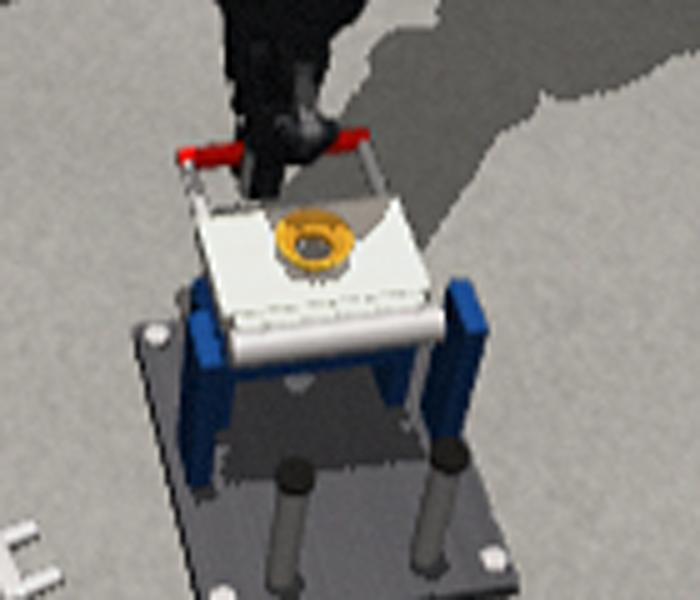

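Run:
```python
from h import *
w=lambda q: R.from_euler('z',-.376).apply(q)+[.5515,.1105,0]
for th in (3.14,3.05,2.95):
  pl=lambda q: w(R.from_euler('x',th).apply(q)+[0,0,.1])
  print(th,[np.round(proj(t,pl(q)),1) for t in('sc4','s4') for q in ([.049,.12,0],[-.049,.12,0])],np.round(proj('sc4',pl([0,.045,-.018])),1))
print(proj('sc4',w([0,0,.1])))
```

```text
3.14 [array([305.1, 211.2]), array([343. , 206.7]), array([251.5, 194.1]), array([202.6, 198. ])] [332.4 226.4]
3.05 [array([305.4, 208.3]), array([343.5, 203.9]), array([251.2, 189.9]), array([202. , 193.8])] [332.8 225.9]
2.95 [array([305.7, 205.5]), array([344.3, 201. ]), array([250.8, 184.8]), array([201.3, 188.7])] [333.2 225.5]
(np.float64(336.60345028825486), np.float64(246.136663110092))
```

Request:
{"method": "carry_out", "body": {"series": [[[0,0,-0.5],0],[[0,0,-0.5],0],[[0,0,0],0]], "grip_force": 40}}

```text
t: 7.37
ee_pos: [0.5162, -0.0039, 0.0751]
ee_rot: [-0.956, 1.309, 0.901]
contact_force: [-3.7, -1.5, -4.4]
gripper_width: 0.123
```

```bash
python3 st.py
```

```text
7.3667 [ 0.5162 -0.0039  0.0751] yaw z 1.2053 down [ 0.061  0.001 -0.998] F [-3.7 -1.5 -4.4] T [-0.47  0.94 -0.24] 0.123 [ 0.42  0.49 -0.65  2.07  0.5   0.67  0.64]
TCP in jig [ 0.0087 -0.1196  0.0751] theta est -3.092 r 0.1197
```

Request:
{"method": "carry_out", "body": {"series": [[[0,0,-0.5],0]]}}

```text
t: 7.45
ee_pos: [0.5166, -0.004, 0.0731]
ee_rot: [-0.959, 1.31, 0.898]
contact_force: [-18.3, -6.9, 49.5]
gripper_width: 0.128
```

Request:
{"method": "carry_out", "body": {"series": [[[0,0,-0.8],0]]}}

```text
t: 7.53
ee_pos: [0.5182, -0.0047, 0.0697]
ee_rot: [-0.963, 1.311, 0.893]
contact_force: [-16.3, -10.9, 51.3]
gripper_width: 0.123
```

```bash
python3 st.py
```

```text
7.5333 [ 0.5182 -0.0047  0.0697] yaw z 1.2045 down [ 0.064 -0.008 -0.998] F [-16.3 -10.9  51.3] T [-2.21  2.58 -0.29] 0.123 [ 0.4   0.5  -0.64  2.07  0.52  0.66  0.62]
TCP in jig [ 0.0108 -0.1196  0.0697] theta est -3.048 r 0.1201
```

50 N downward against something solid means the plate is at its stop. Release and rise.

Request:
{"method": "carry_out", "body": {"series": [[[0,0,0],0],[[0,0,0],0],[[0,0,0],0],[[0,0,0],0]], "jaw": 36}}

```text
t: 7.87
ee_pos: [0.5236, -0.0006, 0.0749]
ee_rot: [-0.969, 1.299, 0.891]
contact_force: [0.1, -0.4, -0.9]
gripper_width: 0.361
```

Request:
{"method": "carry_out", "body": {"series": [[[0,0,1.5],0],[[0,0,2],0],[[0,0,3],0],[[0,0,3],0],[[0,0,3],0],[[0,0,1],0],[[0,0,0],0],[[0,0,0],0]]}}

```text
t: 8.53
ee_pos: [0.5229, 0.0048, 0.2133]
ee_rot: [-0.968, 1.295, 0.903]
contact_force: [-0.6, 0.3, -0.2]
gripper_width: 0.362
```

```bash
python3 st.py; python3 -c "
from h import *
grab('wrist','w5');grab('side','s5'); crop('s5',150,80,300,230,4,'c6')
grab('scene','sc5'); crop('sc5',270,180,410,300,5,'c7')"
```

```text
8.5333 [0.5229 0.0048 0.2133] yaw z 1.2168 down [ 0.072  0.002 -0.997] F [-0.6  0.3 -0.2] T [-0.02  0.06 -0.01] 0.362 [ 0.53  0.3  -0.78  1.95  0.28  0.92  0.83]
TCP in jig [ 0.0118 -0.109   0.2133] theta est 2.26 r 0.1714
```

View pics/w5.png

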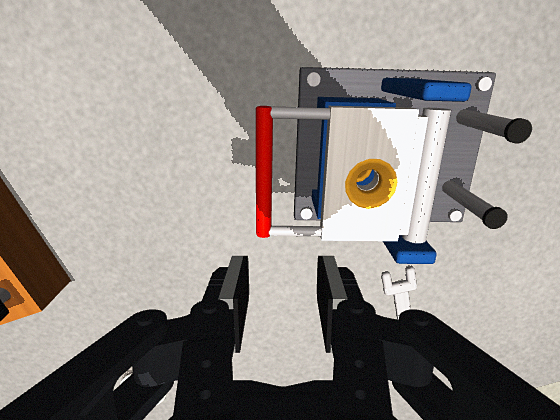

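View pics/c7.png

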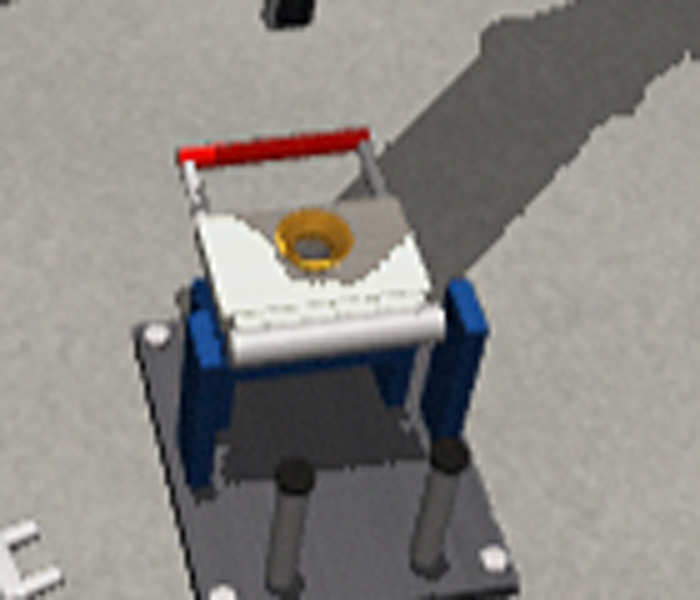

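Bushing faces up, red bar at (264,170) and bushing at (370,183) in the wrist view; the plate is closed. Now to the rack.

Request:
{"method": "carry_out", "body": {"series": [[[-0.9,-3.6,0.3],0.12],[[-0.9,-3.6,0.3],0.12],[[-0.9,-3.6,0.3],0.11],[[-0.9,-3.6,0],0],[[-0.9,-3.6,0],0],[[-0.9,-3.6,0],0],[[-1.0,-3.0,0],0],[[0,0,0],0],[[0,0,0],0]], "jaw": 60}}

```text
t: 9.43
ee_pos: [0.4502, -0.2338, 0.2077]
ee_rot: [-1.183, 1.161, 1.172]
contact_force: [0.9, 0.0, 0.9]
gripper_width: 0.599
```

```bash
python3 st.py; python3 -c "
from h import *
print('bar',at('w5',264,170),'bush',at('w5',370.5,183,.118),'roller',at('w5',432,180))
grab('wrist','w6')"
```

```text
9.4333 [ 0.4502 -0.2338  0.2077] yaw z 1.5436 down [ 0.047  0.036 -0.998] F [0.9 0.  0.9] T [-0.01 -0.    0.  ] 0.599 [ 1.04  0.31 -0.77  1.95  0.2   0.94  1.72]
TCP in jig [ 0.0318 -0.3576  0.2077] theta est 2.801 r 0.3794
bar [0.50296059 0.0007886  0.10536279] bush [0.53454746 0.06814204 0.118     ] roller [0.55220306 0.1123307  0.10817041]
```

View pics/w6.png

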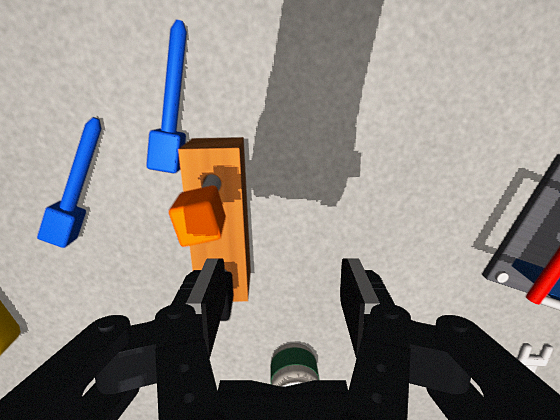

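Request:
{"method": "carry_out", "body": {"series": [[[0,-2,0],0],[[0,-2,0],0],[[0,-1.5,0],0],[[0,0,0],0],[[0,0,0],0]]}}

```text
t: 9.9
ee_pos: [0.4508, -0.2839, 0.2041]
ee_rot: [-1.184, 1.157, 1.185]
contact_force: [-0.3, 0.9, 0.0]
gripper_width: 0.599
```

```bash
python3 st.py; python3 -c "
from h import *
grab('wrist','w7')"
```

```text
9.9 [ 0.4508 -0.2839  0.2041] yaw z 1.5534 down [ 0.041  0.042 -0.998] F [-0.3  0.9  0. ] T [ 0.03  0.04 -0.02] 0.599 [ 1.09  0.36 -0.74  1.89  0.23  0.97  1.81]
TCP in jig [ 0.0507 -0.404   0.2041] theta est 2.846 r 0.4224
```

View pics/w7.png

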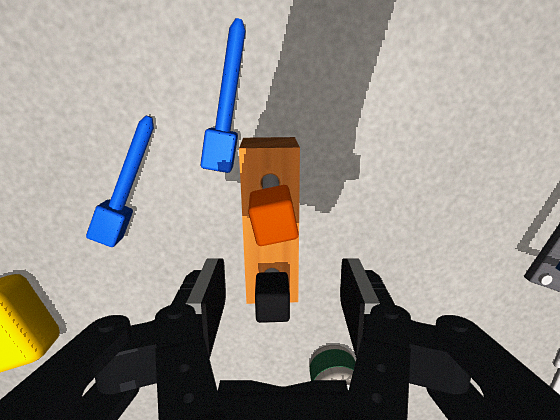

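```bash
python3 -c "
from h import *
crop('w7',225,125,325,330,4,'c8')"
```

```text
(no output)
```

View pics/c8.png

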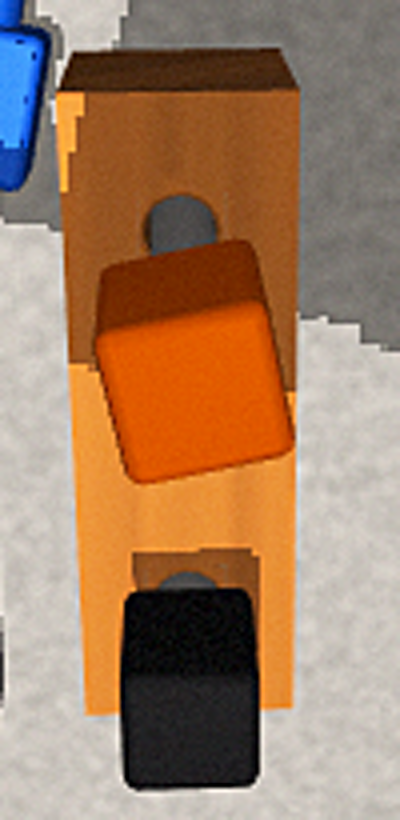

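Run:
```python
from h import *
g=lambda u,v,z: at('w7',225+u/4,125+v/4,z)
P=np.array([g(99,332,.14),g(263,302,.14),g(294,452,.14),g(140,484,.14)])[:,:2]
print(P, P.mean(0), [np.hypot(*(P[i]-P[(i+1)%4])) for i in range(4)],[np.arctan2(*(P[(i+1)%4]-P[i])[::-1]) for i in range(4)])
Q=np.array([g(56,92,.055),g(299,92,.055),g(293,707,.055),g(86,714,.055)])[:,:2]
print(Q,Q.mean(0),[np.arctan2(*(Q[(i+1)%4]-Q[i])[::-1]) for i in range(4)])
c=Q.mean(0)
print('hole expected ', c+np.array([-.045,0]), 'knob depth',at('w7',225+47,125+100))
print(g(181,222,.056))
```

```text
[[ 0.44314845 -0.30138198]
 [ 0.43907276 -0.27618786]
 [ 0.46447447 -0.27147216]
 [ 0.46919872 -0.29611303]] [ 0.4539736  -0.28628876] [np.float64(0.025521649943327812), np.float64(0.0258357276457831), np.float64(0.02508966085811286), np.float64(0.0265777828921114)] [np.float64(1.73117857039982), np.float64(0.18355558798619961), np.float64(-1.381370604817469), np.float64(-2.9420241708168797)]
[[ 0.4220032  -0.31295766]
 [ 0.42323239 -0.26319401]
 [ 0.57265549 -0.26465146]
 [ 0.57233547 -0.31458319]] [ 0.49755664 -0.28884658] [np.float64(1.5461008557809437), np.float64(-0.009753525809216861), np.float64(-1.5772054274299916), np.float64(3.1307801310884082)]
hole expected  [ 0.45255664 -0.28884658] knob depth [ 0.45508617 -0.2880688   0.13960901]
[ 0.44997737 -0.28823966  0.056     ]
```

Request:
{"method": "carry_out", "body": {"series": [[[2.5,0,0],0],[[2.5,0,0],0],[[2.5,0,0],0],[[2.5,0,0],0],[[0,0,0],0],[[0,0,0],0]]}}

```text
t: 10.45
ee_pos: [0.5546, -0.2746, 0.2035]
ee_rot: [-1.186, 1.154, 1.194]
contact_force: [-0.3, 0.9, -0.9]
gripper_width: 0.6
```

```bash
python3 st.py
```

```text
10.45 [ 0.5546 -0.2746  0.2035] yaw z 1.5611 down [ 0.038  0.044 -0.998] F [-0.3  0.9 -0.9] T [-0.07  0.03  0.04] 0.6 [ 0.91  0.5  -0.71  1.7   0.31  1.05  1.67]
TCP in jig [ 0.1438 -0.3573  0.2035] theta est 2.811 r 0.3777
```

Request:
{"method": "carry_out", "body": {"series": [[[0,0,2.5],0],[[0,0,2.5],0],[[0,0,2.5],0],[[0,0,2.5],0],[[0,0,0],0],[[0,0,0],0]]}}

```text
t: 10.95
ee_pos: [0.5499, -0.2666, 0.3053]
ee_rot: [-1.186, 1.153, 1.208]
contact_force: [-0.7, 0.2, -0.3]
gripper_width: 0.596
```

```bash
python3 st.py
```

```text
10.95 [ 0.5499 -0.2666  0.3053] yaw z 1.5694 down [ 0.03   0.048 -0.998] F [-0.7  0.2 -0.3] T [-0.02  0.04  0.01] 0.596 [ 0.94  0.4  -0.75  1.59  0.23  1.24  1.73]
TCP in jig [ 0.1365 -0.3516  0.3053] theta est 2.574 r 0.417
```

Request:
{"method": "carry_out", "body": {"series": [[[0,0,0],0],[[0,0,0],0],[[0,0,0],0],[[0,0,0],0],[[0,0,0],0],[[0,0,0],0]]}}

```text
t: 11.45
ee_pos: [0.5469, -0.265, 0.3018]
ee_rot: [-1.184, 1.155, 1.213]
contact_force: [0.0, 0.5, -0.3]
gripper_width: 0.601
```

```bash
python3 st.py
```

```text
11.45 [ 0.5469 -0.265   0.3018] yaw z 1.5705 down [ 0.025  0.049 -0.998] F [ 0.   0.5 -0.3] T [-0.01  0.06 -0.01] 0.601 [ 0.94  0.4  -0.75  1.6   0.23  1.23  1.73]
TCP in jig [ 0.1331 -0.3511  0.3018] theta est 2.58 r 0.4148
```

Request:
{"method": "carry_out", "body": {"series": [[[0,0,-2.5],0],[[0,0,-2.5],0],[[0,0,-2.5],0],[[0,0,-2.5],0],[[0,0,0],0],[[0,0,0],0]]}}

```text
t: 11.95
ee_pos: [0.5472, -0.2652, 0.1985]
ee_rot: [-1.184, 1.154, 1.212]
contact_force: [0.4, -0.0, 0.6]
gripper_width: 0.604
```

```bash
python3 st.py
```

```text
11.95 [ 0.5472 -0.2652  0.1985] yaw z 1.5698 down [ 0.026  0.049 -0.998] F [ 0.4 -0.   0.6] T [-0.05  0.02  0.06] 0.604 [ 0.91  0.49 -0.72  1.72  0.3   1.04  1.67]
TCP in jig [ 0.1335 -0.3512  0.1985] theta est 2.819 r 0.3704
```

Request:
{"method": "carry_out", "body": {"series": [[[0,0,0],0],[[0,0,0],0],[[0,0,0],0],[[0,0,0],0],[[0,0,0],0],[[0,0,0],0],[[0,0,0],0],[[0,0,0],0],[[0,0,0],0],[[0,0,0],0]]}}

```text
t: 12.78
ee_pos: [0.5509, -0.2664, 0.2059]
ee_rot: [-1.191, 1.151, 1.203]
contact_force: [0.1, 0.2, -0.2]
gripper_width: 0.599
```

```bash
python3 st.py
```

```text
12.7833 [ 0.5509 -0.2664  0.2059] yaw z 1.5695 down [ 0.035  0.045 -0.998] F [ 0.1  0.2 -0.2] T [-0.05  0.03 -0.02] 0.599 [ 0.91  0.49 -0.72  1.71  0.3   1.05  1.67]
TCP in jig [ 0.1373 -0.351   0.2059] theta est 2.8 r 0.3725
```

Request:
{"method": "carry_out", "body": {"series": [[[0,3.5,0],0],[[0,3.5,0],0],[[0,3.5,0],0],[[0,3.5,0],0],[[0,0,0],0],[[0,0,0],0]]}}

```text
t: 13.28
ee_pos: [0.5493, -0.1239, 0.2054]
ee_rot: [-1.187, 1.154, 1.198]
contact_force: [-0.1, -0.3, 0.1]
gripper_width: 0.602
```

```bash
python3 st.py
```

```text
13.2833 [ 0.5493 -0.1239  0.2054] yaw z 1.5633 down [ 0.036  0.044 -0.998] F [-0.1 -0.3  0.1] T [-0.05 -0.   -0.04] 0.602 [ 0.75  0.41 -0.77  1.83  0.28  0.99  1.44]
TCP in jig [ 0.0835 -0.219   0.2054] theta est 2.625 r 0.2519
```

Request:
{"method": "carry_out", "body": {"series": [[[0,-3.5,0],0],[[0,-3.5,0],0],[[0,-3.5,0],0],[[0,-3.5,0],0],[[0,0,0],0],[[0,0,0],0]]}}

```text
t: 13.78
ee_pos: [0.5485, -0.2693, 0.206]
ee_rot: [-1.192, 1.15, 1.201]
contact_force: [0.3, 1.8, 0.5]
gripper_width: 0.601
```

```bash
python3 st.py
```

```text
13.7833 [ 0.5485 -0.2693  0.206 ] yaw z 1.5693 down [ 0.037  0.045 -0.998] F [0.3 1.8 0.5] T [ 0.01  0.03 -0.03] 0.601 [ 0.92  0.49 -0.72  1.71  0.3   1.04  1.68]
TCP in jig [ 0.1362 -0.3545  0.206 ] theta est 2.803 r 0.3759
```

Tool has picked up a ~3.3° lean that the moves can't directly undo. Vertical strokes shift it radially, so I'll combine turns with up/down strokes to cancel it.

Request:
{"method": "carry_out", "body": {"series": [[[0,0,0],-0.12],[[0,0,0],-0.12],[[0,0,0],-0.12],[[0,0,0],-0.12],[[0,0,0],-0.12],[[0,0,0],-0.12],[[0,0,0],-0.12],[[0,0,0],-0.12],[[0,0,0],-0.12],[[0,0,0],-0.12]]}}

```text
t: 14.62
ee_pos: [0.546, -0.2712, 0.2039]
ee_rot: [-0.269, 1.505, 0.229]
contact_force: [-0.2, -0.3, 0.3]
gripper_width: 0.6
```

Request:
{"method": "carry_out", "body": {"series": [[[0,0,0],-0.12],[[0,0,0],-0.12],[[0,0,0],-0.12],[[0,0,0],-0.05],[[0,0,0],0],[[0,0,0],0]]}}

```text
t: 15.12
ee_pos: [0.5459, -0.2678, 0.2035]
ee_rot: [0.059, 1.526, -0.113]
contact_force: [-0.7, -0.4, 0.4]
gripper_width: 0.599
```

```bash
python3 st.py
```

```text
15.1167 [ 0.5459 -0.2678  0.2035] yaw z -0.1093 down [ 0.041 -0.037 -0.998] F [-0.7 -0.4  0.4] T [ 0.05  0.06 -0.01] 0.599 [ 0.6   0.39 -0.34  1.77  0.18  0.95  0.08]
TCP in jig [ 0.1332 -0.3541  0.2035] theta est 2.808 r 0.3747
```

Request:
{"method": "carry_out", "body": {"series": [[[0,0,2.5],0],[[0,0,2.5],0],[[0,0,2.5],0],[[0,0,2.5],0],[[0,0,2.5],0],[[0,0,2.5],0],[[0,0,2.5],0],[[0,0,0],0],[[0,0,0],0],[[0,0,0],0]]}}

```text
t: 15.95
ee_pos: [0.5422, -0.2655, 0.3846]
ee_rot: [0.044, 1.531, -0.094]
contact_force: [0.2, 0.3, 0.5]
gripper_width: 0.603
```

```bash
python3 st.py
```

```text
15.95 [ 0.5422 -0.2655  0.3846] yaw z -0.0878 down [ 0.037 -0.034 -0.999] F [0.2 0.3 0.5] T [ 0.03  0.02 -0.01] 0.603 [ 0.62  0.25 -0.35  1.54  0.11  1.32  0.17]
TCP in jig [ 0.129  -0.3533  0.3846] theta est 2.432 r 0.4658
```

Request:
{"method": "carry_out", "body": {"series": [[[-1.3,-0.3,-2.7],0.09],[[-1.3,-0.3,-2.7],0.09],[[-1.3,-0.3,-2.7],0.09],[[-1.3,-0.3,-2.7],0],[[-1.3,-0.3,-2.7],0],[[-1.3,-0.3,-2.7],0],[[-0.5,-0.2,-1.5],0],[[0,0,0],0],[[0,0,0],0],[[0,0,0],0]]}}

```text
t: 16.78
ee_pos: [0.4489, -0.2813, 0.1922]
ee_rot: [-0.172, 1.531, 0.149]
contact_force: [0.9, 0.7, 0.2]
gripper_width: 0.604
```

```bash
python3 st.py; python3 -c "
from h import *
grab('wrist','w8')
for P in [[.4535,-.2875,.14],[.4515,-.2885,.055]]: print(proj('w8',P))"
```

```text
16.7833 [ 0.4489 -0.2813  0.1922] yaw z 0.2058 down [ 0.035 -0.011 -0.999] F [0.9 0.7 0.2] T [ 0.01  0.05 -0.01] 0.604 [ 0.76  0.29 -0.37  1.95  0.13  0.89  0.53]
TCP in jig [ 0.048  -0.4023  0.1922] theta est 2.872 r 0.4174
(np.float64(284.15056051404645), np.float64(239.0192608468157))
(np.float64(277.60834836738724), np.float64(197.51998269350926))
```

View pics/w8.png

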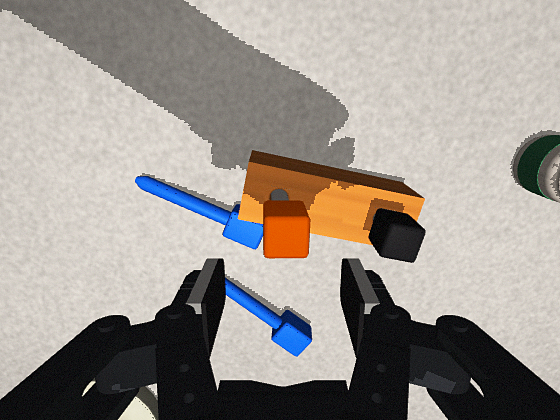

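Request:
{"method": "carry_out", "body": {"series": [[[0.4,-0.5,-1.5],0],[[0.1,-0.1,-1.5],0],[[0,0,0],0],[[0,0,0],0],[[0,0,0],0]]}}

```text
t: 17.25
ee_pos: [0.4618, -0.288, 0.1687]
ee_rot: [-0.181, 1.518, 0.147]
contact_force: [0.3, -0.0, -0.3]
gripper_width: 0.599
```

```bash
python3 st.py; python3 -c "
from h import *
grab('wrist','w9')"
```

```text
17.25 [ 0.4618 -0.288   0.1687] yaw z 0.2102 down [ 0.048 -0.017 -0.999] F [ 0.3 -0.  -0.3] T [0.01 0.06 0.03] 0.599 [ 0.75  0.34 -0.36  1.95  0.15  0.83  0.51]
TCP in jig [ 0.0624 -0.4038  0.1687] theta est 2.928 r 0.4132
```

View pics/w9.png

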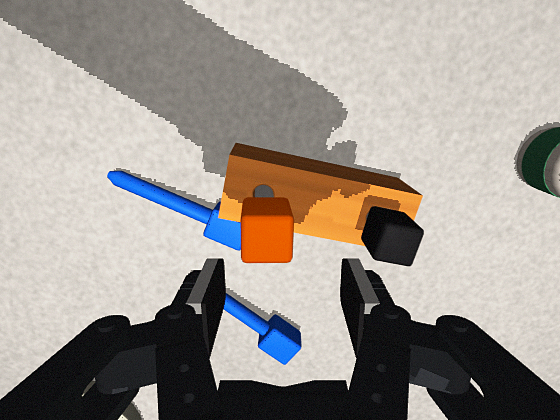

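Request:
{"method": "carry_out", "body": {"series": [[[-0.6,0,-1],-0.02],[[0,0,0],0],[[0,0,0],0],[[0,0,0],0]]}}

```text
t: 17.63
ee_pos: [0.4565, -0.2884, 0.1605]
ee_rot: [-0.166, 1.516, 0.127]
contact_force: [0.3, 0.3, 0.3]
gripper_width: 0.602
```

```bash
python3 st.py
```

```text
17.6333 [ 0.4565 -0.2884  0.1605] yaw z 0.1885 down [ 0.052 -0.021 -0.998] F [0.3 0.3 0.3] T [ 0.02 -0.   -0.01] 0.602 [ 0.74  0.34 -0.35  1.97  0.16  0.81  0.49]
TCP in jig [ 0.0577 -0.4061  0.1605] theta est 2.948 r 0.4139
```

Request:
{"method": "carry_out", "body": {"series": [[[-0.1,0,-1.8],0],[[-0.1,0,-1.8],0],[[-0.1,0,-1.2],0],[[0,0,0],0],[[0,0,0],0],[[0,0,0],0]]}}

```text
t: 18.13
ee_pos: [0.4547, -0.2893, 0.1134]
ee_rot: [-0.168, 1.513, 0.124]
contact_force: [-0.5, 0.3, -0.0]
gripper_width: 0.6
```

```bash
python3 st.py; python3 -c "
from h import *
grab('wrist','w10')"
```

```text
18.1333 [ 0.4547 -0.2893  0.1134] yaw z 0.1883 down [ 0.055 -0.023 -0.998] F [-0.5  0.3 -0. ] T [ 0.07  0.1  -0.05] 0.6 [ 0.73  0.4  -0.34  2.01  0.2   0.7   0.46]
TCP in jig [ 0.0563 -0.4076  0.1134] theta est 3.062 r 0.4089
```

View pics/w10.png

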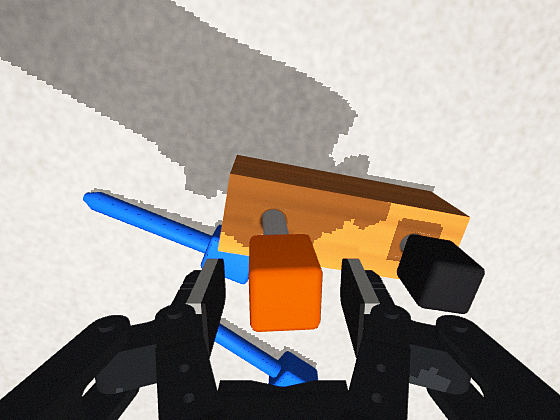

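Request:
{"method": "carry_out", "body": {"series": [[[0,0,-0.6],0],[[0,0,0],0],[[0,0,0],0]]}}

```text
t: 18.43
ee_pos: [0.4565, -0.2902, 0.1093]
ee_rot: [-0.17, 1.509, 0.122]
contact_force: [0.7, 0.0, 0.5]
gripper_width: 0.598
```

Request:
{"method": "carry_out", "body": {"series": [[[0,0,0],0],[[0,0,0],0],[[0,0,0],0],[[0,0,0],0],[[0,0,0],0],[[0,0,0],0]], "jaw": 0, "grip_force": 60}}

```text
t: 18.93
ee_pos: [0.4544, -0.2911, 0.1104]
ee_rot: [-0.169, 1.513, 0.12]
contact_force: [0.6, 0.6, 0.3]
gripper_width: 0.327
```

```bash
python3 st.py
```

```text
18.9333 [ 0.4544 -0.2911  0.1104] yaw z 0.1868 down [ 0.056 -0.026 -0.998] F [0.6 0.6 0.3] T [0.09 0.19 0.01] 0.327 [ 0.73  0.4  -0.33  2.01  0.2   0.69  0.46]
TCP in jig [ 0.0567 -0.4094  0.1104] theta est 3.07 r 0.4104
```

Request:
{"method": "carry_out", "body": {"series": [[[0.4,0,0],0],[[0.3,0,0],0]]}}

```text
t: 19.1
ee_pos: [0.456, -0.2917, 0.1102]
ee_rot: [-0.167, 1.524, 0.12]
contact_force: [-11.2, 1.2, 14.3]
gripper_width: 0.325
```

```bash
python3 st.py
```

```text
19.1 [ 0.456  -0.2917  0.1102] yaw z 0.185 down [ 0.044 -0.026 -0.999] F [-11.2   1.2  14.3] T [ 0.26  2.81 -0.03] 0.325 [ 0.72  0.41 -0.33  2.    0.21  0.71  0.45]
TCP in jig [ 0.0584 -0.4093  0.1102] theta est 3.07 r 0.4104
```

Request:
{"method": "carry_out", "body": {"series": [[[0.4,0.1,0],0],[[0.4,0.1,0],0],[[0.4,0.1,0],0]]}}

```text
t: 19.35
ee_pos: [0.4574, -0.2914, 0.1102]
ee_rot: [-0.163, 1.546, 0.118]
contact_force: [-10.6, -0.2, 12.6]
gripper_width: 0.322
```

```bash
python3 st.py
```

```text
19.35 [ 0.4574 -0.2914  0.1102] yaw z 0.1796 down [ 0.022 -0.027 -0.999] F [-10.6  -0.2  12.6] T [-0.2   2.97  0.02] 0.322 [ 0.7   0.42 -0.32  1.99  0.22  0.74  0.43]
TCP in jig [ 0.0595 -0.4086  0.1102] theta est 3.07 r 0.4096
```

Request:
{"method": "carry_out", "body": {"series": [[[0.4,-0.3,0],0],[[0.4,-0.4,0],0],[[0.3,-0.4,0],0]]}}

```text
t: 19.6
ee_pos: [0.4573, -0.2969, 0.1092]
ee_rot: [-0.155, 1.572, 0.128]
contact_force: [-11.5, 11.3, 17.7]
gripper_width: 0.319
```

```bash
python3 st.py
```

```text
19.6 [ 0.4573 -0.2969  0.1092] yaw z 0.1797 down [-0.004 -0.018 -1.   ] F [-11.5  11.3  17.7] T [2.4  3.42 0.14] 0.319 [ 0.7   0.43 -0.32  1.96  0.22  0.77  0.44]
TCP in jig [ 0.0615 -0.4138  0.1092] theta est 3.074 r 0.4147
```

Request:
{"method": "carry_out", "body": {"series": [[[0,-0.4,0],0],[[0,-0.4,0],0],[[-0.1,0.2,0],0]]}}

```text
t: 19.85
ee_pos: [0.4561, -0.2954, 0.1096]
ee_rot: [-0.152, 1.577, 0.14]
contact_force: [-1.1, -6.8, 5.9]
gripper_width: 0.318
```

```bash
python3 st.py
```

```text
19.85 [ 0.4561 -0.2954  0.1096] yaw z 0.1854 down [-0.01  -0.009 -1.   ] F [-1.1 -6.8  5.9] T [-1.67  0.58  0.07] 0.318 [ 0.71  0.44 -0.32  1.96  0.21  0.78  0.45]
TCP in jig [ 0.0598 -0.4127  0.1096] theta est 3.072 r 0.4137
```

Request:
{"method": "carry_out", "body": {"series": [[[0,0.3,0.3],0],[[0,0,1],0],[[0,0,1.5],0],[[0,0,2],0],[[0,0,2.5],0],[[0,0,2.5],0],[[0,0,2],0],[[0,0,0],0],[[0,0,0],0]]}}

```text
t: 20.6
ee_pos: [0.4583, -0.2918, 0.2346]
ee_rot: [-0.153, 1.571, 0.14]
contact_force: [-0.4, 0.3, -2.0]
gripper_width: 0.318
```

```bash
python3 st.py; python3 -c "
from h import *
grab('side','s10');grab('scene','sc10');grab('wrist','w11')
crop('s10',180,180,360,380,4,'c9');crop('sc10',230,70,330,200,4,'c10')"
```

```text
20.6 [ 0.4583 -0.2918  0.2346] yaw z 0.186 down [-0.004 -0.009 -1.   ] F [-0.4  0.3 -2. ] T [-0.03 -0.06 -0.02] 0.318 [ 0.74  0.28 -0.35  1.85  0.12  1.03  0.52]
TCP in jig [ 0.0606 -0.4086  0.2346] theta est 2.782 r 0.4365
```

View pics/c9.png

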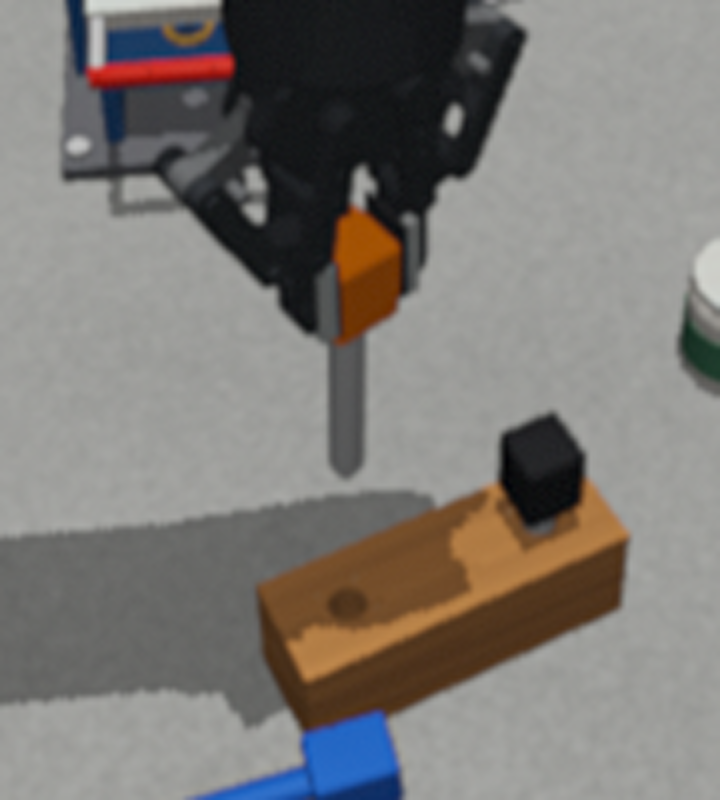

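View pics/c10.png

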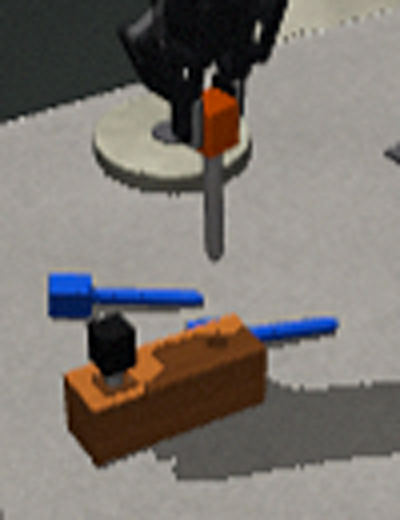

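View pics/w11.png

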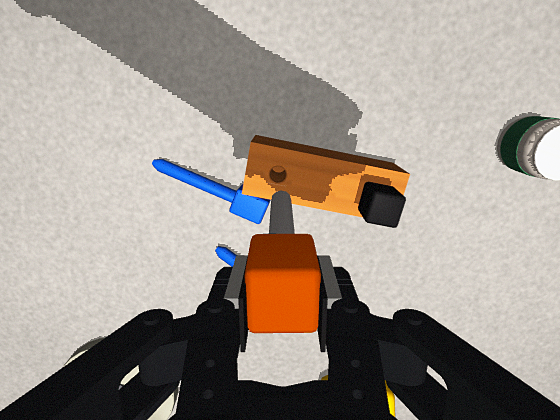

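```bash
python3 -c "
from h import *
a=[cv2.imread(f'pics/{t}.png')[270:415,170:360] for t in('side0','s2','s3','s4','s5','s10')]
cv2.imwrite('pics/m.png',cv2.resize(np.vstack([np.hstack(a[:3]),np.hstack(a[3:])]),None,fx=1.4,fy=1.4))"
```

```text
(no output)
```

View pics/m.png

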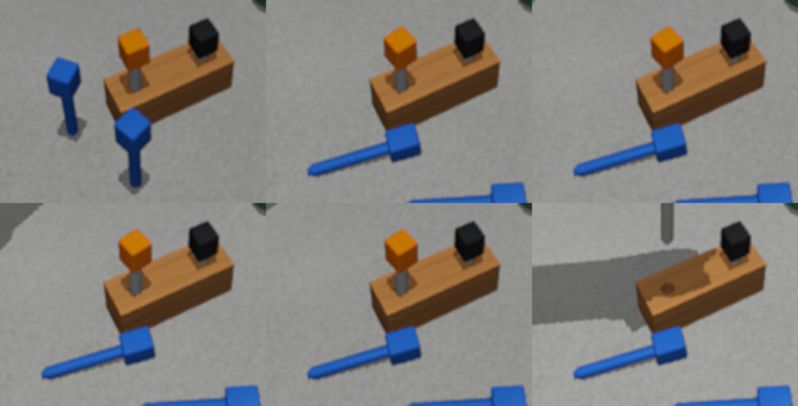

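The blue look-alikes at (400,143) in the strip had already toppled at t=3.4, standing on 6 mm tips. My tool had passed about 10 cm above them with no contact force, so I leave them. Now I check the lean of the pin.

```bash
cat >> h.py <<'E'
def tri(l):
    A=[];b=[]
    for t,u,v in l:
        o,r,_=ray(t,u,v); r=r/np.linalg.norm(r); M=np.eye(3)-np.outer(r,r); A.append(M); b.append(M@o)
    A=np.vstack(A); b=np.hstack(b); x,res,_,_=np.linalg.lstsq(A,b,rcond=None); return x,res
E
python3 - <<'E'
from h import *
crop('s10',240,230,290,310,8,'c11');crop('sc10',265,85,305,145,10,'c12')
print(tri([('s10',266.5,298.3),('sc10',283.8,134.5)]),tri([('s10',267,266.3),('sc10',283.5,108.8)]))
E
```

```text
(array([ 0.45363685, -0.28639252,  0.13186775]), array([3.01958684e-08])) (array([ 0.4523852 , -0.29343364,  0.21394408]), array([1.55494635e-06]))
```

View pics/c11.png

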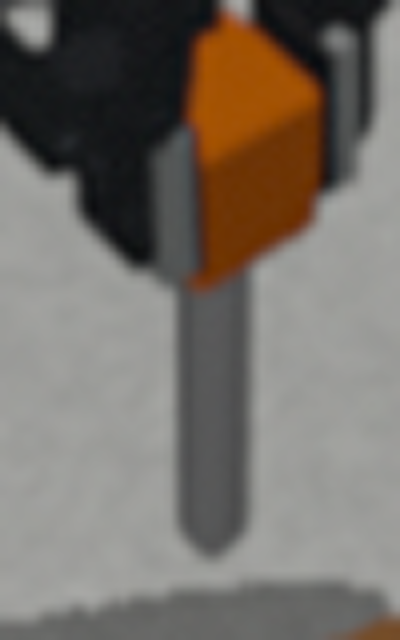

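View pics/c12.png

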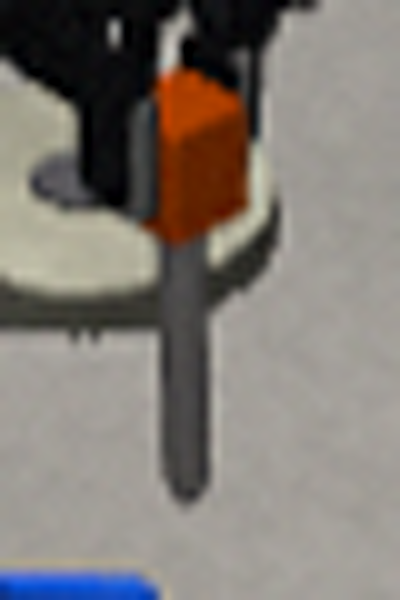

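Run:
```python
from h import *
def n(t,a,b): 
    return np.cross(ray(t,*a)[1],ray(t,*b)[1])
a=n('s10',(240+216.5/8,230+290/8),(240+213.5/8,230+500/8)); b=n('sc10',(265+185/10,85+250/10),(265+187/10,85+450/10))
d=np.cross(a,b); d/=d[2]; print('pin dir up',d.round(3))
for t,u,v in (('s10',267,266),('sc10',283.5,110)):
    P=at(t,u,v,.21); q=proj(t,P); q2=proj(t,P-[0,0,.07]); print(t,q,q2)
```

```text
pin dir up [0.185 0.277 1.   ]
s10 (np.float64(267.0), np.float64(266.00000000000006)) (np.float64(268.2863371859111), np.float64(296.5335464952078))
sc10 (np.float64(283.5), np.float64(109.99999999999999)) (np.float64(283.3005775030466), np.float64(130.8084762729564))
```

Run:
```python
from h import *
s=np.load('pics/w11.npz'); M=R.from_rotvec(s['er']).as_matrix()
for q in ([.0996,0,0],[.0996,.004,0],[.0996,0,.004],[.0,0,0],[-.03,.014,-.014],[-.03,.014,.014],[-.03,-.014,-.014],[-.03,-.014,.014]):
    print(q,np.round(proj('w11',s['ep']+M@np.array(q)),1))
crop('w11',235,180,335,340,5,'c13')
```

```text
[0.0996, 0, 0] [281.7 205.5]
[0.0996, 0.004, 0] [281.7 200.2]
[0.0996, 0, 0.004] [287.2 205.5]
[0.0, 0, 0] [281.5 272.3]
[-0.03, 0.014, -0.014] [242.2 277.7]
[-0.03, 0.014, 0.014] [320.4 277.7]
[-0.03, -0.014, -0.014] [244.7 343. ]
[-0.03, -0.014, 0.014] [318. 343.]
```

View pics/c13.png

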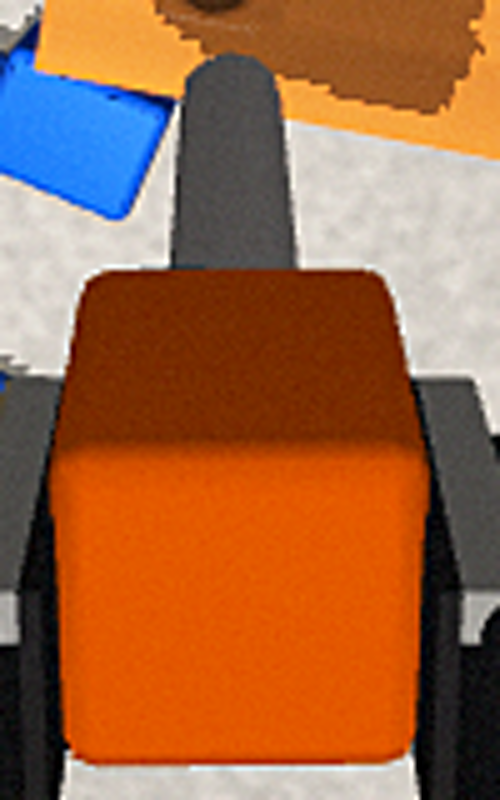

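Request:
{"method": "carry_out", "body": {"series": [[[0.8,3.4,0.8],0],[[0.8,3.4,0.8],0],[[0.8,3.5,0.5],0],[[0.8,3.5,0],0],[[0.8,3.5,0],0],[[0.8,3.5,0],0],[[0.8,3.5,0],0],[[0.8,3.0,0],0],[[0,0,0],0],[[0,0,0],0]]}}

```text
t: 21.58
ee_pos: [0.5126, -0.0068, 0.2406]
ee_rot: [-0.139, 1.596, 0.144]
contact_force: [-0.1, -1.8, -0.8]
gripper_width: 0.315
```

```bash
python3 st.py
```

```text
21.5833 [ 0.5126 -0.0068  0.2406] yaw z 0.1798 down [-0.03  0.   -1.  ] F [-0.1 -1.8 -0.8] T [-0.1  -0.03 -0.02] 0.315 [ 0.34  0.26 -0.53  1.88  0.14  1.07 -0.06]
TCP in jig [ 0.0064 -0.1235  0.2406] theta est 2.23 r 0.2018
```

Request:
{"method": "carry_out", "body": {"series": [[[1.0,2.2,0.3],0],[[1.0,2.2,0.2],0],[[0.7,2.1,0],0],[[0,0,0],0],[[0,0,0],0],[[0,0,0],0]]}}

```text
t: 22.08
ee_pos: [0.5368, 0.0552, 0.2387]
ee_rot: [-0.136, 1.609, 0.139]
contact_force: [-0.4, -0.0, -1.1]
gripper_width: 0.315
```

```bash
python3 st.py
python3 - <<'E'
from h import *
grab('side','s12');grab('scene','sc12');grab('wrist','w12')
crop('s12',170,80,290,210,5,'c14');crop('sc12',285,150,385,260,6,'c15')
s=state();M=R.from_rotvec(s['ee_rot']).as_matrix();print('tip est',s['ee_pos']+M@[.0996,.007,0])
E
```

```text
22.0833 [0.5368 0.0552 0.2387] yaw z 0.1743 down [-0.043 -0.001 -0.999] F [-0.4 -0.  -1.1] T [-0.04 -0.    0.02] 0.315 [ 0.23  0.32 -0.55  1.81  0.17  1.1  -0.2 ]
TCP in jig [ 0.0062 -0.0571  0.2387] theta est 1.918 r 0.1677
tip est [0.53143457 0.06095347 0.13964146]
```

View pics/c14.png

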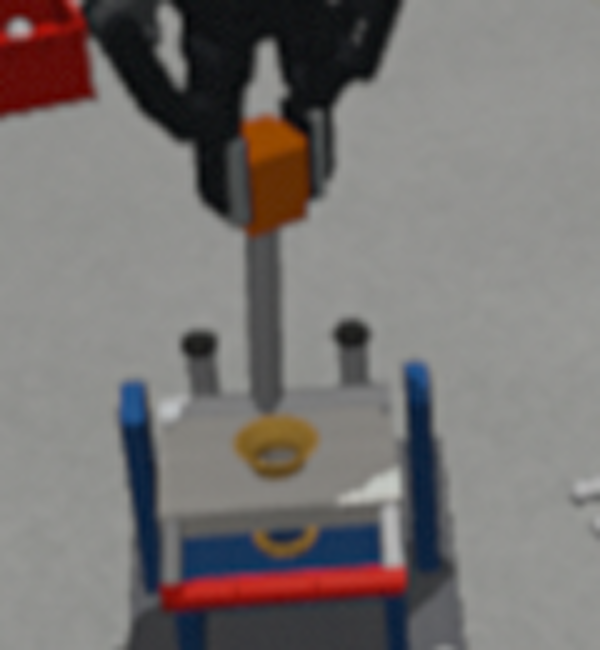

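View pics/c15.png

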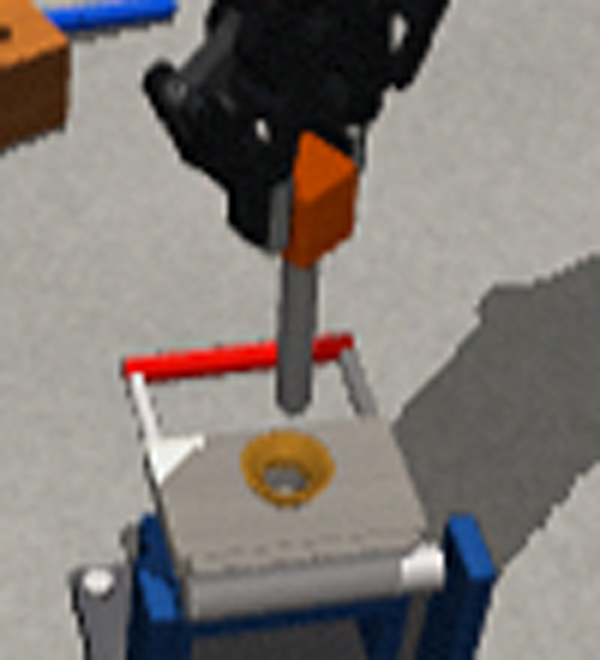

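View pics/w12.png

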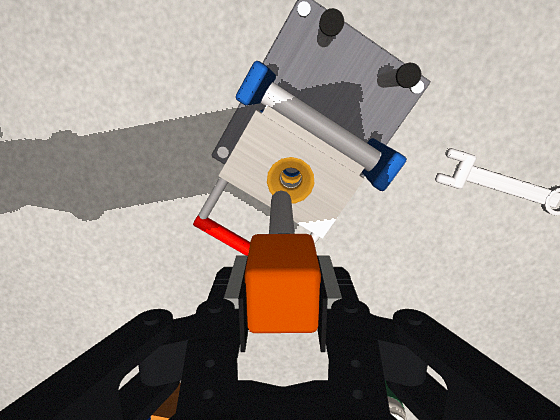

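Request:
{"method": "carry_out", "body": {"series": [[[0.4,0.8,0],0],[[0,0,0],0],[[0,0,0],0]]}}

```text
t: 22.48
ee_pos: [0.541, 0.0605, 0.2391]
ee_rot: [-0.133, 1.609, 0.134]
contact_force: [0.0, 0.2, -1.6]
gripper_width: 0.317
```

```bash
cat >> st.py <<'E'
print('tip est',s['ee_pos']+M@[.0996,.007,0])
E
python3 st.py
```

```text
22.4833 [0.541  0.0605 0.2391] yaw z 0.1689 down [-0.042 -0.003 -0.999] F [ 0.   0.2 -1.6] T [ 0.01 -0.09  0.04] 0.317 [ 0.22  0.33 -0.55  1.8   0.18  1.11 -0.22]
TCP in jig [ 0.0082 -0.0505  0.2391] theta est 1.88 r 0.166
tip est [0.53565548 0.06716979 0.13964714]
```

Tip is now over the mouth; lower gently.

Request:
{"method": "carry_out", "body": {"series": [[[0,0.1,-1.0],0],[[0,0,-1.0],0],[[0,0,-0.7],0],[[0,0,0],0]]}}

```text
t: 22.82
ee_pos: [0.541, 0.0613, 0.2095]
ee_rot: [-0.133, 1.609, 0.133]
contact_force: [-0.4, 0.2, -1.9]
gripper_width: 0.319
```

```bash
python3 st.py
python3 - <<'E'
from h import *
grab('side','s13');grab('scene','sc13')
crop('s13',170,80,290,210,5,'c16');crop('sc13',285,150,385,260,6,'c17')
cv2.imwrite('pics/m2.png',np.hstack([cv2.resize(cv2.imread('pics/c16.png'),(400,430)),cv2.resize(cv2.imread('pics/c17.png'),(400,430))]))
E
```

```text
22.8167 [0.541  0.0613 0.2095] yaw z 0.1684 down [-0.042 -0.003 -0.999] F [-0.4  0.2 -1.9] T [ 0.06 -0.07  0.02] 0.319 [ 0.21  0.36 -0.54  1.83  0.2   1.05 -0.24]
TCP in jig [ 0.0078 -0.0498  0.2095] theta est 1.941 r 0.1378
tip est [0.53565118 0.06790462 0.10996646]
```

View pics/m2.png

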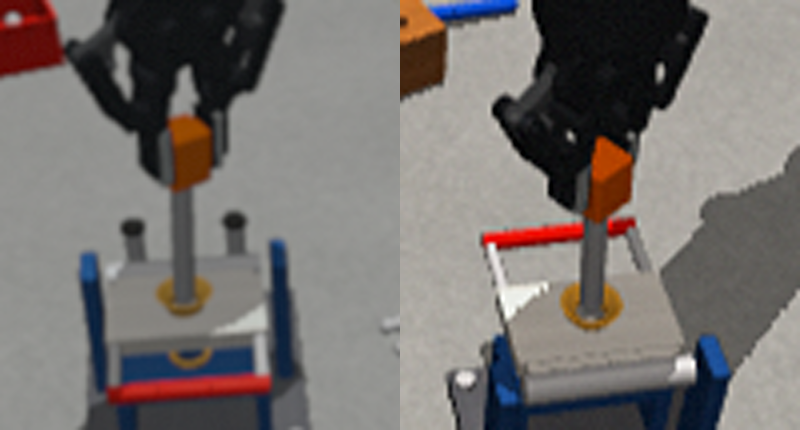

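Request:
{"method": "carry_out", "body": {"series": [[[0,0,-0.6],0],[[0,0,-0.5],0]]}}

```text
t: 23.08
ee_pos: [0.5425, 0.0618, 0.2003]
ee_rot: [-0.132, 1.605, 0.133]
contact_force: [-0.5, 0.0, -0.9]
gripper_width: 0.319
```

```bash
python3 st.py
```

```text
23.0833 [0.5425 0.0618 0.2003] yaw z 0.1683 down [-0.038 -0.002 -0.999] F [-0.5  0.  -0.9] T [ 0.04  0.19 -0.01] 0.319 [ 0.21  0.37 -0.54  1.84  0.21  1.03 -0.25]
TCP in jig [ 0.0091 -0.0488  0.2003] theta est 1.959 r 0.1289
tip est [0.53755584 0.0684328  0.10076572]
```

Request:
{"method": "carry_out", "body": {"series": [[[-0.2,0,-0.5],0],[[-0.2,0,-0.5],0],[[0,0,0],0]]}}

```text
t: 23.33
ee_pos: [0.539, 0.0619, 0.1888]
ee_rot: [-0.132, 1.603, 0.134]
contact_force: [1.9, -0.0, -2.1]
gripper_width: 0.318
```

```bash
python3 st.py
```

```text
23.3333 [0.539  0.0619 0.1888] yaw z 0.1684 down [-0.036 -0.002 -0.999] F [ 1.9 -0.  -2.1] T [ 0.05 -0.45 -0.01] 0.318 [ 0.2   0.38 -0.53  1.86  0.21  1.   -0.25]
TCP in jig [ 0.0058 -0.05    0.1888] theta est 2.005 r 0.1188
tip est [0.53425454 0.06864507 0.0893072 ]
```

Request:
{"method": "carry_out", "body": {"series": [[[-0.4,0,0],0],[[-0.4,0,0],0],[[-0.4,0,0],0]]}}

```text
t: 23.58
ee_pos: [0.5359, 0.0619, 0.1906]
ee_rot: [-0.129, 1.582, 0.134]
contact_force: [8.6, -0.2, -7.0]
gripper_width: 0.319
```

```bash
python3 st.py
```

```text
23.5833 [0.5359 0.0619 0.1906] yaw z 0.1674 down [-0.015  0.002 -1.   ] F [ 8.6 -0.2 -7. ] T [-0.11 -3.07 -0.06] 0.319 [ 0.21  0.36 -0.54  1.88  0.21  0.97 -0.26]
TCP in jig [ 0.0029 -0.0511  0.1906] theta est 2.007 r 0.1209
tip est [0.53323656 0.06896324 0.09105749]
```

Request:
{"method": "carry_out", "body": {"series": [[[-0.3,0,-0.2],0],[[-0.2,0,-0.3],0],[[0.1,0,-0.4],0],[[0,0,-0.4],0]]}}

```text
t: 23.92
ee_pos: [0.5359, 0.0618, 0.1804]
ee_rot: [-0.128, 1.57, 0.133]
contact_force: [0.3, -0.0, -1.3]
gripper_width: 0.312
```

```bash
python3 st.py
```

```text
23.9167 [0.5359 0.0618 0.1804] yaw z 0.1661 down [-0.004  0.002 -1.   ] F [ 0.3 -0.  -1.3] T [-0.02  0.05 -0.04] 0.312 [ 0.21  0.36 -0.54  1.9   0.22  0.94 -0.27]
TCP in jig [ 0.0029 -0.0512  0.1804] theta est 2.046 r 0.1118
tip est [0.53437539 0.06898855 0.08079475]
```

Request:
{"method": "carry_out", "body": {"series": [[[0,0,-0.5],0],[[0,0,-0.5],0],[[0,0,-0.4],0]]}}

```text
t: 24.17
ee_pos: [0.5355, 0.0622, 0.1646]
ee_rot: [-0.128, 1.571, 0.133]
contact_force: [1.9, 1.2, -0.5]
gripper_width: 0.318
```

```bash
python3 st.py
```

```text
24.1667 [0.5355 0.0622 0.1646] yaw z 0.1666 down [-0.005  0.003 -1.   ] F [ 1.9  1.2 -0.5] T [ 0.07 -0.44 -0.01] 0.318 [ 0.2   0.38 -0.53  1.92  0.24  0.91 -0.28]
TCP in jig [ 0.0024 -0.051   0.1646] theta est 2.119 r 0.0979
tip est [0.53390193 0.06932847 0.0650329 ]
```

Request:
{"method": "carry_out", "body": {"series": [[[0,0,-0.5],0],[[0,0,-0.5],0]]}}

```text
t: 24.33
ee_pos: [0.5356, 0.0623, 0.1534]
ee_rot: [-0.129, 1.571, 0.134]
contact_force: [2.6, -0.9, 0.6]
gripper_width: 0.322
```

```bash
python3 st.py
```

```text
24.3333 [0.5356 0.0623 0.1534] yaw z 0.1668 down [-0.005  0.003 -1.   ] F [ 2.6 -0.9  0.6] T [-0.17 -0.73 -0.06] 0.322 [ 0.19  0.4  -0.52  1.92  0.25  0.89 -0.29]
TCP in jig [ 0.0025 -0.0509  0.1534] theta est 2.183 r 0.0885
tip est [0.53397169 0.06946135 0.0538438 ]
```

In the lower bushing now (tip about 54 mm) with almost no resistance. Continue.

Request:
{"method": "carry_out", "body": {"series": [[[0,0,-0.5],0],[[0,0,-0.5],0],[[0,0,-0.4],0],[[0,0,0],0],[[0,0,0],0],[[0,0,0],0]]}}

```text
t: 24.83
ee_pos: [0.5358, 0.0623, 0.1365]
ee_rot: [-0.128, 1.572, 0.134]
contact_force: [1.6, 0.9, -1.1]
gripper_width: 0.32
```

```bash
python3 st.py
python3 - <<'E'
from h import *
grab('side','s14');grab('scene','sc14')
crop('s14',180,90,280,220,6,'c18');crop('sc14',285,165,385,260,7,'c19')
E
```

```text
24.8333 [0.5358 0.0623 0.1365] yaw z 0.1669 down [-0.006  0.003 -1.   ] F [ 1.6  0.9 -1.1] T [ 0.   -0.6  -0.01] 0.32 [ 0.19  0.42 -0.52  1.94  0.27  0.85 -0.3 ]
TCP in jig [ 0.0026 -0.0508  0.1365] theta est 2.312 r 0.0752
tip est [0.53403996 0.06949705 0.03694327]
```

View pics/c18.png

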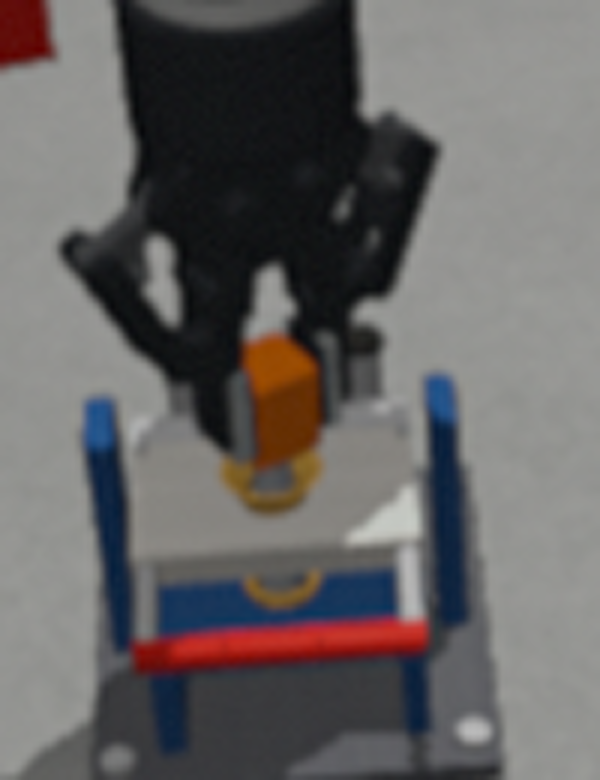

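View pics/c19.png

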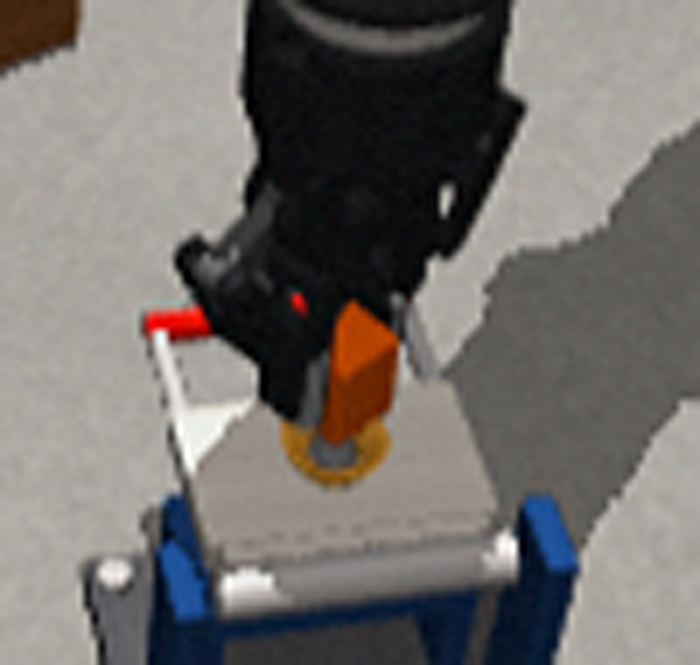

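Request:
{"method": "carry_out", "body": {"series": [[[0,0,-0.2],0],[[0,0,0],0],[[0,0,0],0],[[0,0,0],0]]}}

```text
t: 25.27
ee_pos: [0.5357, 0.0624, 0.1346]
ee_rot: [-0.128, 1.572, 0.134]
contact_force: [2.5, 0.3, -1.6]
gripper_width: 0.318
```

```bash
python3 st.py
python3 - <<'E'
from h import *
grab('side','s15');grab('wrist','w15')
for v in (364,372): 
  for u in (272,285): print(at('s15',180+u/6,90+v/6).round(4))
print('w15',[at('w15',283,v)[2].round(4) for v in (285,300,315)],'w11 ref',[at('w11',283,v)[2].round(4) for v in (285,300,315)])
E
```

```text
25.2667 [0.5357 0.0624 0.1346] yaw z 0.167 down [-0.005  0.003 -1.   ] F [ 2.5  0.3 -1.6] T [-0.02 -0.59 -0.09] 0.318 [ 0.19  0.42 -0.52  1.94  0.27  0.85 -0.3 ]
TCP in jig [ 0.0025 -0.0507  0.1346] theta est 2.328 r 0.0738
tip est [0.53405203 0.06959649 0.03507752]
[0.5362 0.0623 0.1621]
[0.5401 0.0601 0.1622]
[0.5339 0.0567 0.1631]
[0.5378 0.0546 0.1631]
w15 [np.float64(0.1645), np.float64(0.1656), np.float64(0.1646)] w11 ref [np.float64(0.2653), np.float64(0.2645), np.float64(0.2632)]
```

View pics/w15.png

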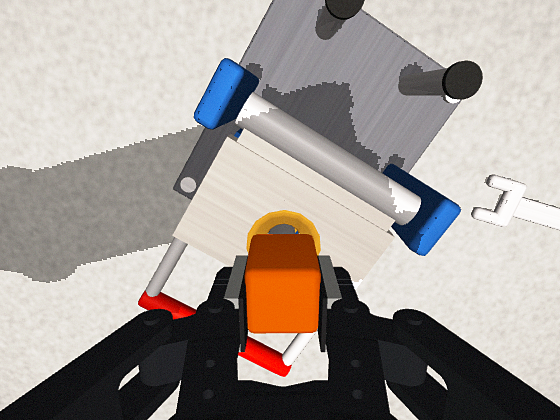

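```bash
python3 st.py
python3 - <<'E'
from h import *
grab('scene','sc16'); grab('side','s16')
cv2.imwrite('pics/m3.png',np.hstack([cv2.resize(cv2.imread('pics/sc16.png')[90:330,190:430],(390,390)),cv2.resize(cv2.imread('pics/s16.png')[100:360,170:430],(390,390))]))
print('bar top z',at('s16',207,199)[2],at('s16',246,196)[2], state()['ee_pos'])
E
```

```text
25.3667 [0.5357 0.0624 0.1346] yaw z 0.1669 down [-0.005  0.003 -1.   ] F [ 1.7  0.3 -2.2] T [ 0.02 -0.61  0.05] 0.32 [ 0.19  0.42 -0.52  1.94  0.27  0.85 -0.3 ]
TCP in jig [ 0.0025 -0.0508  0.1346] theta est 2.329 r 0.0738
tip est [0.53402787 0.06957388 0.03503538]
bar top z 0.10279794663929576 0.10301367677786233 [0.53572641 0.06236062 0.13463843]
```

View pics/m3.png

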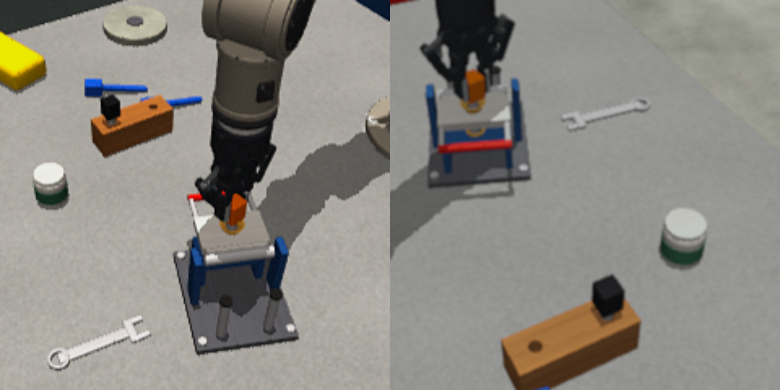

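Everything holds: plate level (bar at its 100 mm height), pin in both bushings, short pin, tin and wrench in place. Handing in.

```bash
python3 -c "
from bench import sign_off
print(sign_off())"
```

```text
the job is handed in; nothing more can be done
None
```

I flipped the plate over by its red handle until it reached its stop. Then I threaded the long orange-knobbed pin down through both bushings. The gripper is still holding it there upright, and I handed the job in at about 25.5 s.

- **Plate:** I pressed it against its stop with about 50 N. The red bar's surface measures about 103 mm up by the side camera, against 106 mm when level. Its pixels match the closed position, and the flared bushing faces up.
- **Pin:** The knob's underside is at about 128.7 mm, so it clears the upper bushing by about 10.5 mm. Gripper height and wrist camera depth agree on that; the side camera reads about 2 mm lower. The tip is at about 35 mm, roughly 15 mm below the lower bushing. I worked that out from the gripper height, because no camera sees the tip there.
- **Uprightness:** The gripper is within about 0.4° of vertical, and the forces on it are small. The pin's own lean was only checked roughly before insertion: about 1–2° by the wrist camera, and the outer cameras could not settle it.
- **Other items:** The short pin, tin and wrench look untouched.
- **Blue look-alikes:** Both fell over in the first 3.4 s, before I worked near them. They stood on their narrow tips, the tool passed about 10 cm above them, and I felt no contact force. I left them lying there.

The gripper had picked up about 3° of lean on the way. I took it out by pushing gently sideways with the pin still in the rack, then again in the upper bushing.

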